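Fill the jar carrier and hold it out

TASK

Put the two small amber honey jars with golden lids upright into the two pockets of the wooden carrier, one jar in each, while the carrier stands on the table. Then lift the carrier by its handle bar about 10 cm clear of the table, keep it level with both jars in place, and finish while still holding it there, steady in the air. Leave everything else on the table where it is.

Things in the scene. Friction and masses are not known exactly. Their poses are not given: they have to be found in the camera images.
- carrier: Loose pale pine jar carrier, about 0.44 kg: a board 84 mm (its x) by 230 mm (its y) by 24 mm thick, with two round bores (pockets) on its long axis and an upright frame handle across its middle. Origin: centre of its underside, z up. Turning it by half a turn changes nothing but which pocket is left or right.
- handle_center (a point): Centre of the carrier's dark wooden handle bar, 137 mm above the carrier's underside and right over its centre. The bar is 78 mm long (carrier x), 16 mm thick (carrier y) and 30 mm high (its top is 152 mm above the underside); it stands on two pine posts, 16 mm thick, 12 mm wide, at x = -31 and +31 mm. Pinch it across its 16 mm thickness, from above. Same axes as the carrier.
- pocket_left (a point): Centre of the mouth of one pocket, at the carrier's y = +82 mm, level with the board's top (24 mm above its underside): a round bore 50 mm across, 16 mm deep, with a flat bottom 8 mm above the underside. Same axes as the carrier.
- pocket_right (a point): The same for the other pocket, at the carrier's y = -82 mm.
- pocket_left_seat (a point): Where the centre of a jar lies when it stands properly in the left pocket: 40 mm above the carrier's underside. Same axes as the carrier.
- pocket_right_seat (a point): The same for the right pocket.
- amber_a_center (a point): Centre (half-way up) of one of the two small amber honey jars with golden lids: an upright plain cylinder 44 mm in diameter, 64 mm high, about 0.11 kg, lid 13 mm high and no wider than the glass. It stands on the table among the other small jars; either amber jar may go into either pocket. z is its upright axis.
- amber_b_center (a point): Centre (half-way up) of one of the two small amber honey jars with golden lids: an upright plain cylinder 44 mm in diameter, 64 mm high, about 0.11 kg, lid 13 mm high and no wider than the glass. It stands on the table among the other small jars; either amber jar may go into either pocket. z is its upright axis.
- dark_a_center (a point): Centre of one of the two small dark brown honey jars with black lids, 44 mm in diameter, 64 mm high, standing on the table. Not wanted: leave it alone.
- dark_b_center (a point): Centre of one of the two small dark brown honey jars with black lids, 44 mm in diameter, 64 mm high, standing on the table. Not wanted: leave it alone.
- tall_jar_center (a point): Centre of a big brown honey jar with a black lid, 74 mm in diameter, 150 mm high. Leave it alone.
- squat_jar_center (a point): Centre of a pale honey jar with a white lid, 70 mm in diameter, 90 mm high. Leave it alone.
- carton_center (a point): Centre of a small yellow and red carton, 45 by 55 mm, 110 mm high. Leave it alone.
- candles_center (a point): Centre of a lying bundle of yellow beeswax candles, 160 mm long (its x), 66 mm wide, 44 mm high. Leave it alone.

How it is judged:
On the way:
1. both amber jars stand in the carrier's pockets, let go, with the carrier on the table (((distance between amber_a_center and pocket_left_seat below 0.008 m and distance between amber_b_center and pocket_right_seat below 0.008 m) or (distance between amber_b_center and pocket_left_seat below 0.008 m and distance between amber_a_center and pocket_right_seat below 0.008 m)) and height (world z) of carrier below 0.006 m and contact force between the fingers and amber_a below 0.2 N and contact force between the fingers and amber_b below 0.2 N), for 0.2 s.
At the end, for the whole second after the job is handed in: Each amber jar is in its own pocket (within 8 mm of its seat), untouched; the fingers grip the handle; the carrier's underside is 70 to 150 mm above the table, tilted under 0.1 rad, still (20 mm/s, 0.15 rad/s), resting against nothing else (((distance between amber_a_center and pocket_left_seat below 0.008 m and distance between amber_b_center and pocket_right_seat below 0.008 m) or (distance between amber_b_center and pocket_left_seat below 0.008 m and distance between amber_a_center and pocket_right_seat below 0.008 m)) and contact force between the fingers and amber_a below 0.2 N and contact force between the fingers and amber_b below 0.2 N and height (world z) of carrier between 0.07 and 0.15 m and angle between carrier's own z axis and vertical below 0.1 rad and linear speed of carrier below 0.02 m/s and angular speed of carrier below 0.15 rad/s and contact force between the fingers and handle above 2 N and contact force between carrier and dark_a below 0.1 N and contact force between carrier and dark_b below 0.1 N and contact force between carrier and tall_jar below 0.1 N and contact force between carrier and squat_jar below 0.1 N and contact force between carrier and carton below 0.1 N and contact force between carrier and candles below 0.1 N); the arm keeps its last pose, push and grip.
It fails at once if the carrier is tipped by more than 0.3 rad (angle between carrier's own z axis and vertical above 0.3 rad).
It fails at once if an amber jar is tipped by more than 0.6 rad (angle between any of amber_a_center, amber_b_center's own z axis and vertical above 0.6 rad).
It fails at once if another thing on the table is moved by more than 25 mm (distance of any of dark_a_center, dark_b_center, tall_jar_center, squat_jar_center, carton_center, candles_center from where it was at the start of the episode above 0.025 m).
It also fails if it takes over 72 s, if anything falls off the work surface, if the arm or the gripper's body presses on something with over 40 N, if the wrist force passes 120 N, or if a joint passes its speed limit or range.

ROBOT

A 6-joint arm with a two-finger parallel gripper is mounted at the origin on the work surface. World frame = base frame: x ahead of the robot, y to its left, z up, the work surface at z = 0. Lengths are in m, angles in rad, forces in N, time in s.
With the tool pointing down it reaches from about 0.225 to 0.875 m from the base axis. Payload 3.4 kg.
Tool frame: the origin (TCP) lies on the mounting face of the last link; the fingertips stand 173 mm ahead of it and the grasp point (between the pads) lies 155 mm ahead of it; x points along the fingers, y is the direction in which the jaws open and shut, and the axes are right-handed (so a half turn about x gives the same grasp; the last joint's range is limited). The gripper opens to 85 mm and grips with 20 to 120 N. Pads are 22 mm wide; open, the fingers measure 114 mm over their backs; the gripper's body (76 mm by 85 mm) begins 54 mm behind the grasp point. The pads swing forward as they close: fully open they stand 13 mm farther back than shut.
Start: joints at [1.226, 0.276, 1.505, -0, 1.361, -0.121], TCP at [0.128, 0.561, 0.405] pointing down, gripper open.
Joint ranges: [-2.89, 2.89], [-0.75, 2.08], [0.22, 2.7], [-1.18, 4.32], [0.11, 2.71], [-2.7, 2.7]. Speed limits (rad/s): [2.57, 2.57, 3.14, 3.14, 3.14, 3.14].

INTERFACE

Orientations are given as a unit quaternion [w, x, y, z].
In Python, from rig import manip gives the robot as it stands.
- The arm moves only by the tool arm_command, never from a script. Its argument "targets" is a list of rows, each an object with "dp": the shift along the tool's x, y, z in m, a list of three; "turn": the turn, a rotation vector about the tool's x, y, z in degrees, a list of three; "grip": the opening, from -1 (shut) to 1 (fully open). In form: [{"dp": [tx, ty, tz], "turn": [wx, wy, wz], "grip": grip}, ...]. A call has 1 to 8 rows; each row shifts and turns the commanded pose from where the row before left it, along the tool's axes as they then stand; what a row does not reach is not made up. A row lasts 1/10 s, in which the tool goes at most 50 mm and 8.59 degrees, less where a joint would pass 70% of its speed; a pose out of reach is approached as far as the arm can. A call with a gripper value outside its range is refused whole. The fingers move at their own pace and stop on an object; "grip_force" is the grip in N (left out, the last holds). Time passes only in rows, so rows that do not move let the fingers close. It gives the time, the measured TCP pose, the force and the opening at its end, in the units of the state.
- manip.get_state(): the state, without advancing time (a new reading comes with each control period).
- manip.get_image(name): name is "scene" or "top" or "wrist"; returns the picture (400x640x3 uint8, red, green, blue); there is no depth.
- manip.calibration(name): a dict with "fx", "fy", "cx", "cy" (pixels), "R" (3x3) and "t" (3): a world point X has camera coordinates R X + t. Camera axes: x right, y down, z forward; pixel columns grow to the right and rows downward; lengths in m; the calibration is good to about 2 mm. The wrist camera is an equidistant fisheye: a pixel r from the principal point sees the ray r / f radians off the axis. A picture is of the moment at which its call begins: read the wrist's pose just before it. calibration takes no time and is no camera call; for the wrist camera it gives the pose at the moment of the call.
- manip.sign_off(): hands the job in, once; it reports no verdict.
The state is a dict: "clock": time; "qpos": joint angles; "qd": joint speeds; "effort": joint torques, N m; "position": TCP position; "ee_rot": TCP orientation; "contact_force": force on the tool from outside, world axes, zero at the start; "moment": the same for the moment, N m; "width": finger opening in m.
Only numpy, scipy, OpenCV 4.12 (cv2) and the standard library are available. Lean on these libraries where they do the work, as an engineer would, in place of code of your own. Each camera call takes 0.05 s, during which the arm holds its last target.

## Working session

There is one attempt and no reset: what is moved stays moved. The work goes in short steps, Python scripts to look and compute and a tool call to move; the robot and the scene stay as the last step left them, time stands still between calls to the robot, and variables do not carry over. Pictures are saved under pics/ and viewed, and the job is handed in when it is done.

Besides the shell and the picture viewer there is one more tool, called by a JSON object that holds its "api" and its "payload". arm_command: Moves the arm, as the interface text tells. Its arguments: {"type":"object","properties":{"targets":{"type":"array"},"grip_force":{"type":"number"}},"required":["targets"]}

```bash
ls; mkdir -p pics
python3 - <<'E'
from rig import manip
import cv2,numpy as np
print(manip.get_state())
for n in ["scene","top","wrist"]:
    c=manip.calibration(n); print(n,c)
    im=manip.get_image(n); cv2.imwrite(f"pics/{n}0.png",im[:,:,::-1])
E
```

```text
pics
{'clock': 0.0, 'qpos': array([ 1.22597966e+00,  2.76613031e-01,  1.50614237e+00,  1.04107201e-05,
        1.36073428e+00, -1.20984777e-01]), 'qd': array([-8.18335273e-04,  1.48673615e-03,  4.60265012e-04,  5.70063464e-04,
        2.67384232e-05, -2.15745876e-04]), 'effort': array([ 8.94241348e-04, -4.16767108e+01, -2.45797884e+01, -4.32629968e-04,
        1.10322985e-02, -5.63693263e-06]), 'position': array([0.12755213, 0.56045119, 0.40382546]), 'ee_rot': array([ 0.70252438,  0.0783204 ,  0.70284098, -0.07962392]), 'contact_force': array([ 0.23613832, -0.95590705,  0.30841054]), 'moment': array([ 0.01274361, -0.01416136,  0.01707584]), 'width': 0.08541190310013756}
scene {'fx': 405.4144919146939, 'fy': 405.4144919146939, 'cx': 318.0561384609303, 'cy': 202.23104960698532, 'R': array([[-0.0275588 ,  0.99948618,  0.01636751],
       [ 0.68438753,  0.03079992, -0.72846762],
       [-0.72859744, -0.00887397, -0.68488468]]), 't': array([ 0.01936051, -0.33314878,  1.61246343])}
top {'fx': 482.0615732743588, 'fy': 482.0615732743588, 'cx': 325.85250807961455, 'cy': 202.67873400901087, 'R': array([[ 0.00119372, -0.99983748,  0.01798871],
       [-0.98735128, -0.00403043, -0.15849673],
       [ 0.15854347, -0.01757198, -0.98719562]]), 't': array([-0.00359713,  0.5945056 ,  1.49392845])}
wrist {'fx': 309.70691628693146, 'fy': 309.70691628693146, 'cx': 324.4445616004169, 'cy': 209.23888186557488, 'R': array([[ 2.21773928e-01,  9.75097792e-01, -7.88046207e-04],
       [ 9.25468135e-01, -2.10231591e-01,  3.15137129e-01],
       [ 3.07123846e-01, -7.06185105e-02, -9.49045820e-01]]), 't': array([-0.57376011, -0.0417078 ,  0.37928085])}
```

View pics/scene0.png

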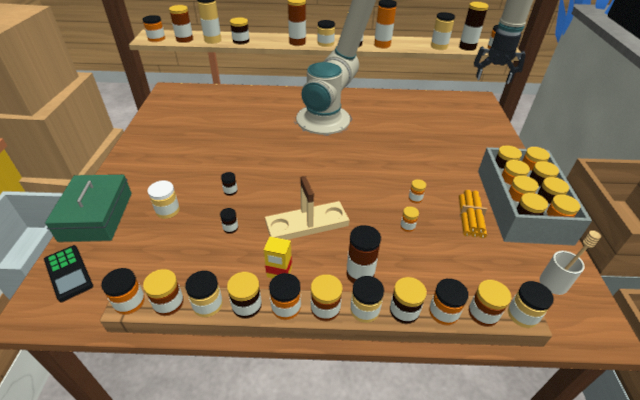

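View pics/top0.png

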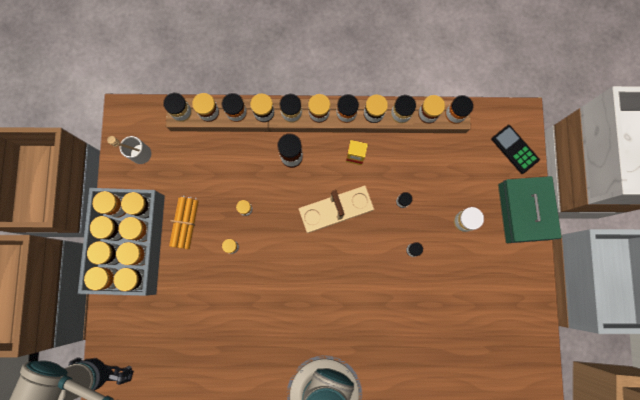

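View pics/wrist0.png

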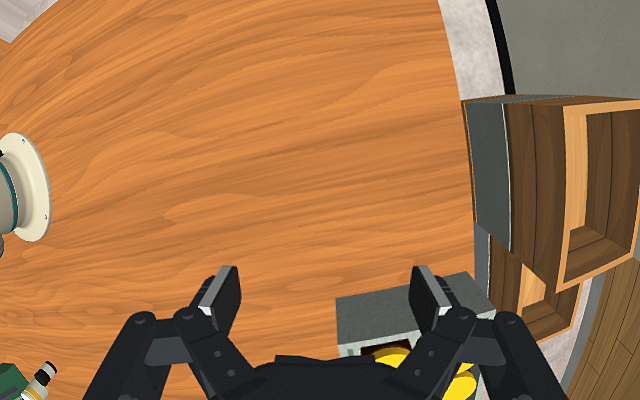

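The top view shows the two amber jars at about (243,208) and (229,246), and the carrier around (337,208). I'll enlarge those areas.

Run:
```python
import cv2
t=cv2.imread("pics/top0.png")
cv2.imwrite("pics/topc1.png",cv2.resize(t[180:260,290:390],None,fx=8,fy=7.5*8/7.5*0+7.5,interpolation=cv2.INTER_CUBIC)[:600])
cv2.imwrite("pics/topc2.png",cv2.resize(t[190:265,205:265],None,fx=8,fy=8,interpolation=cv2.INTER_CUBIC))
s=cv2.imread("pics/scene0.png")
cv2.imwrite("pics/sc1.png",cv2.resize(s[170:245,260:355],None,fx=8,fy=8,interpolation=cv2.INTER_CUBIC))
cv2.imwrite("pics/sc2.png",cv2.resize(s[170:240,390:440],None,fx=8,fy=8,interpolation=cv2.INTER_CUBIC))
```

```text
(no output)
```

View pics/topc1.png

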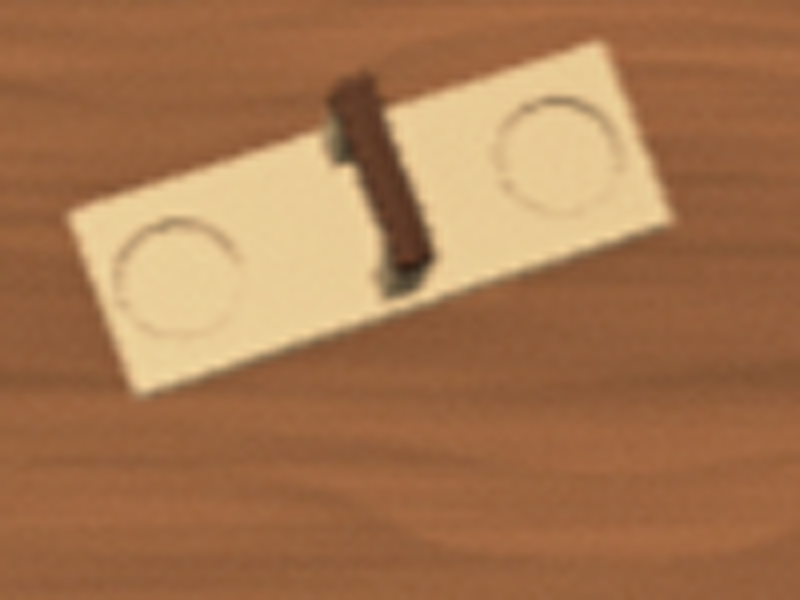

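View pics/topc2.png

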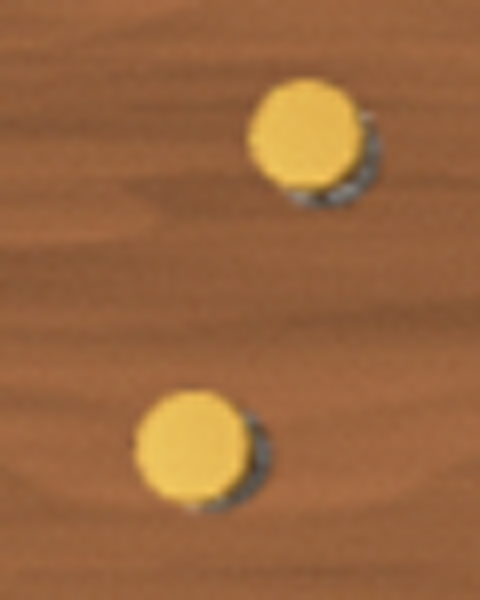

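View pics/sc1.png

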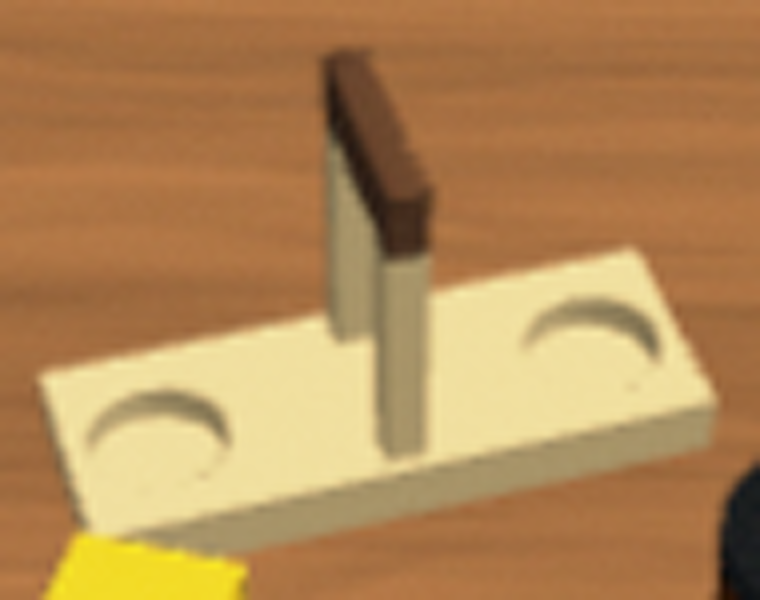

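View pics/sc2.png

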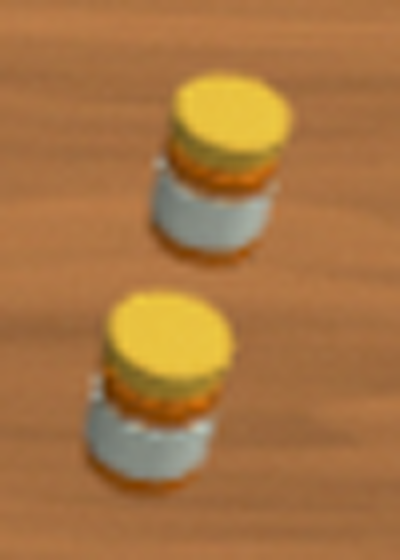

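```bash
cat > h.py <<'E'
import numpy as np
from rig import manip
def ray(n,u,v,c=None):
    c=c or manip.calibration(n)
    x=np.array([(u-c['cx'])/c['fx'],(v-c['cy'])/c['fy']])
    if n=='wrist':
        r=np.hypot(*x); d=np.array([x[0]/r*np.sin(r),x[1]/r*np.sin(r),np.cos(r)])
    else: d=np.array([*x,1.])
    R=np.array(c['R']); return -R.T@c['t'], R.T@d
def atz(n,u,v,z,c=None):
    o,d=ray(n,u,v,c); return (o+d*(z-o[2])/d[2])[:2]
def proj(n,X,c=None):
    c=c or manip.calibration(n); p=np.array(c['R'])@X+c['t']
    if n=='wrist':
        r=np.hypot(p[0],p[1]); th=np.arctan2(r,p[2]); return np.array([c['cx']+c['fx']*th*p[0]/r,c['cy']+c['fy']*th*p[1]/r])
    return np.array([c['cx']+c['fx']*p[0]/p[2],c['cy']+c['fy']*p[1]/p[2]])
E
python3 - <<'E'
from h import *
T=lambda u,v,s=8,sy=7.5,o=(290,180):((u+.5)/s-.5+o[0],(v+.5)/sy-.5+o[1])
np.set_printoptions(precision=4,suppress=True)
pts={'P1':(178,278),'P2':(560,157),'c1':(67,214),'c2':(603,40),'c3':(674,220),'c4':(135,395)}
P={k:atz('top',*T(*v),.024) for k,v in pts.items()}
for k in P: print(k,P[k])
cc=(P['c1']+P['c2']+P['c3']+P['c4'])/4; print('center',cc,(P['P1']+P['P2'])/2)
d=P['c1']+P['c4']-P['c2']-P['c3']; print('yaw of y axis',np.degrees(np.arctan2(d[1],d[0]))-90, np.linalg.norm(d)/2)
d=P['P1']-P['P2'];print(np.degrees(np.arctan2(d[1],d[0]))-90,np.linalg.norm(d))
S=lambda u,v:T(u,v,8,8,(260,170))
Q=[atz('scene',*S(*p),.024) for p in [(40,375),(635,248),(717,405),(92,535)]]
Q=np.array(Q);print('scene',Q,Q.mean(0)); d=Q[1]+Q[2]-Q[0]-Q[3];print(np.degrees(np.arctan2(d[1],d[0]))-90,np.linalg.norm(d)/2)
for c in [(305,135),(192,447)]: print('jar top',atz('top',*T(*c,8,8,(205,190)),.064))
for c in [(168,342),(232,115)]: print('jar scene',atz('scene',*T(*c,8,8,(390,170)),.064))
# handle top corners centre
print('handle',atz('top',*T(385,165),.152))
# others
for n,p,z in [('tall',(290,146),.15),('carton',(357,150),.11),('darkA',(405,199),.064),('darkB',(415,249),.064),('candles',(184,223),.044)]: print(n,atz('top',*p,z))
E
```

```text
P1 [0.5524 0.0429]
P2 [ 0.6059 -0.1121]
c1 [0.5801 0.0879]
c2 [ 0.6577 -0.1302]
c3 [ 0.5785 -0.1582]
c4 [0.5019 0.0598]
center [ 0.5795 -0.0352] [ 0.5792 -0.0346]
yaw of y axis 19.46731364280049 0.23130094275389984
19.032802696737235 0.16394031822525562
scene [[ 0.5796 -0.1589]
 [ 0.5024  0.0574]
 [ 0.5841  0.0862]
 [ 0.6562 -0.1315]] [ 0.5806 -0.0367]
18.99010604671784 0.22950139600041367
jar top [0.5788 0.2602]
jar top [0.4561 0.3004]
jar scene [0.5848 0.256 ]
jar scene [0.4604 0.2975]
handle [ 0.5812 -0.0354]
tall [0.7518 0.1088]
carton [ 0.7516 -0.0981]
darkA [ 0.6047 -0.2531]
darkB [ 0.4464 -0.2805]
candles [0.5281 0.447 ]
```

```bash
cat >> h.py <<'E'
from scipy.spatial.transform import Rotation as Ro
def plan(gx,gy,gz,yaw):
    """gap in tool axes from measured pose to: grasp point (gx,gy,gz), x down, jaw axis at yaw deg (mod 180)"""
    s=manip.get_state(); q=s['ee_rot']; R=Ro.from_quat([q[1],q[2],q[3],q[0]])
    M=R.as_matrix(); best=None
    for k in (0,180):
        a=np.radians(yaw+k); y=np.array([np.cos(a),np.sin(a),0]); x=np.array([0,0,-1.]); z=np.cross(x,y)
        Rt=Ro.from_matrix(np.c_[x,y,z]); rv=(R.inv()*Rt).as_rotvec(degrees=True)
        if best is None or np.linalg.norm(rv)<np.linalg.norm(best[0]): best=(rv,Rt)
    rv,Rt=best; tcp=np.array([gx,gy,gz+.155]); d=tcp-s['position']
    np.set_printoptions(precision=4,suppress=True)
    print('clock',s['clock'],'grasp pt',s['position']+M@[.155,0,0],'jawyaw',np.degrees(np.arctan2(M[1,1],M[0,1])),'w',s['width'],'F',s['contact_force'],'q',s['qpos'])
    print('turn',rv,'dp now-axes',M.T@d,'dp after turn',Rt.as_matrix().T@d)
E
python3 - <<'E'
from h import *
for A in [(.581,.258),(.458,.299)]:
  plan(*A,.2,19.2)
E
```

```text
clock 0.15 grasp pt [0.1275 0.5603 0.249 ] jawyaw 77.17731752083016 w 0.08553718424686002 F [-0.9546  1.1769 -0.2768] q [ 1.226   0.2764  1.5058  0.      1.3607 -0.121 ]
turn [57.9773  0.0305  0.0763] dp now-axes [ 0.0492 -0.1943  0.5093] dp after turn [0.049  0.3287 0.4348]
clock 0.15 grasp pt [0.1275 0.5603 0.249 ] jawyaw 77.17731752083016 w 0.08553718424686002 F [-0.9546  1.1769 -0.2768] q [ 1.226   0.2764  1.5058  0.      1.3607 -0.121 ]
turn [57.9773  0.0305  0.0763] dp now-axes [ 0.0492 -0.1816  0.3803] dp after turn [0.049  0.2261 0.3556]
```

{"api": "arm_command", "payload": {"targets": [{"dp":[0,0,0],"turn":[8.28,0,0],"grip":1},{"dp":[0,0,0],"turn":[8.28,0,0],"grip":1},{"dp":[0,0,0],"turn":[8.28,0,0],"grip":1},{"dp":[0,0,0],"turn":[8.28,0,0],"grip":1},{"dp":[0,0,0],"turn":[8.28,0,0],"grip":1},{"dp":[0,0,0],"turn":[8.28,0,0],"grip":1},{"dp":[0,0,0],"turn":[8.28,0,0],"grip":1},{"dp":[0,0,0],"turn":[0,0,0],"grip":1}]}}

```text
clock: 0.95
position: [0.1276, 0.5606, 0.4044]
ee_rot: [0.577, 0.409, 0.576, -0.41]
contact_force: [0.4, 0.1, 0.3]
width: 0.0851
```

{"api": "arm_command", "payload": {"targets": [{"dp":[0,0.027,0.036],"turn":[0,0,0],"grip":1},{"dp":[0,0.027,0.036],"turn":[0,0,0],"grip":1},{"dp":[0,0.027,0.036],"turn":[0,0,0],"grip":1},{"dp":[0,0.027,0.036],"turn":[0,0,0],"grip":1},{"dp":[0,0.027,0.036],"turn":[0,0,0],"grip":1},{"dp":[0,0.027,0.036],"turn":[0,0,0],"grip":1},{"dp":[0,0.027,0.036],"turn":[0,0,0],"grip":1},{"dp":[0,0,0],"turn":[0,0,0],"grip":1}]}}

```text
clock: 1.75
position: [0.3932, 0.3822, 0.4044]
ee_rot: [0.577, 0.41, 0.575, -0.41]
contact_force: [-0.7, 0.4, 0.1]
width: 0.0855
```

Run:
```python
from h import *
import cv2
plan(.581,.258,.2,19.2)
cv2.imwrite("pics/w1.png",manip.get_image('wrist')[:,:,::-1])
```

```text
clock 1.75 grasp pt [0.3936 0.3819 0.2494] jawyaw 19.06959795460855 w 0.08552721942242698 F [-0.6638  0.3971  0.1143] q [ 0.6454  0.2357  1.5619 -0.0031  1.3428  0.3133]
turn [-0.1305  0.1469 -0.1131] dp now-axes [0.0501 0.1368 0.1786] dp after turn [0.0494 0.1365 0.1791]
```

View pics/w1.png

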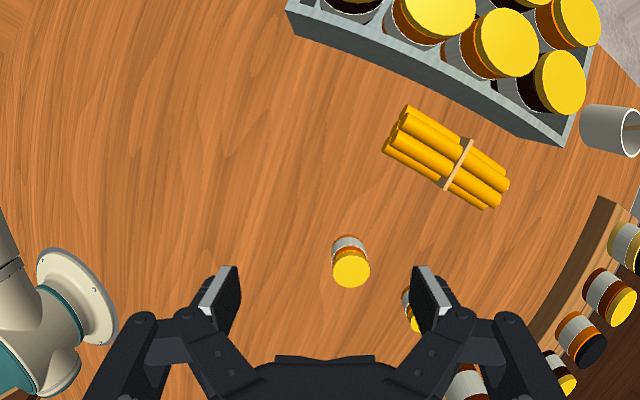

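The wrist view shows jar B's lid centre at about (351,268). Jar A is half hidden behind the right finger.

Run:
```python
from h import *
import cv2
im=cv2.imread("pics/w1.png")
cv2.imwrite("pics/w1c.png",cv2.resize(im[220:310,310:400],None,fx=6,fy=6,interpolation=cv2.INTER_CUBIC))
for p in [(351,268),(351,269),(352,268)]: print(atz('wrist',*p,.064))
```

```text
[0.45079131 0.30547366]
[0.45126873 0.30424586]
[0.451879   0.30583526]
```

View pics/w1c.png

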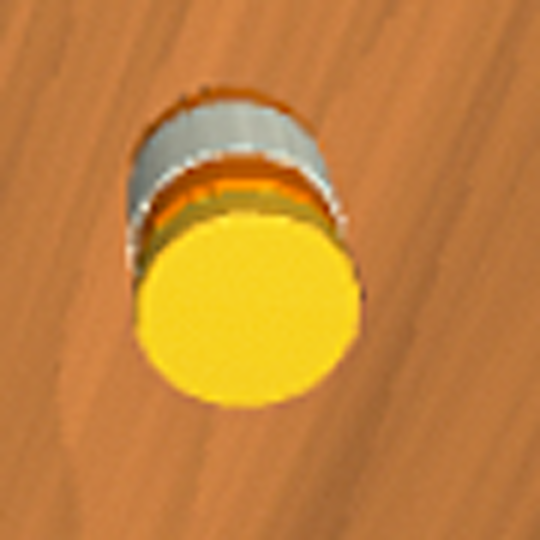

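Run:
```python
from h import *
plan(.455,.301,.14,19.2)
```

```text
clock 1.8 grasp pt [0.3911 0.3834 0.2494] jawyaw 19.115959534362997 w 0.08532546625550569 F [ 0.0723  0.4353 -0.0364] q [ 0.6486  0.2351  1.5629 -0.0002  1.3439  0.315 ]
turn [-0.084   0.0191  0.0139] dp now-axes [0.1094 0.0334 0.0988] dp after turn [0.1094 0.0332 0.0989]
```

{"api": "arm_command", "payload": {"targets": [{"dp":[0.02,0.008,0.024],"turn":[0,0,0],"grip":1},{"dp":[0.03,0.009,0.025],"turn":[0,0,0],"grip":1},{"dp":[0.03,0.008,0.025],"turn":[0,0,0],"grip":1},{"dp":[0.029,0.008,0.025],"turn":[0,0,0],"grip":1},{"dp":[0,0,0],"turn":[0,0,0],"grip":1},{"dp":[0,0,0],"turn":[0,0,0],"grip":1}]}}

```text
clock: 2.4
position: [0.4521, 0.3029, 0.2953]
ee_rot: [0.576, 0.409, 0.577, -0.41]
contact_force: [0.2, 0.6, 0.1]
width: 0.0853
```

```bash
cat >> h.py <<'E'
import cv2, pickle
def snap(n,name):
    c=manip.calibration(n); im=manip.get_image(n)[:,:,::-1]
    cv2.imwrite(f"pics/{name}.png",im); pickle.dump(c,open(f"pics/{name}.pkl","wb")); return c,im
E
python3 - <<'E'
from h import *
plan(.455,.301,.042,19.2)
snap('wrist','w2')
E
```

```text
clock 2.4 grasp pt [0.4518 0.303  0.1403] jawyaw 19.27502495023997 w 0.0853015863686153 F [0.1901 0.6065 0.072 ] q [0.462  0.3151 1.7386 0.0013 1.0895 0.1249]
turn [ 0.075  -0.055   0.1015] dp now-axes [0.0983 0.0022 0.0028] dp after turn [0.0983 0.0021 0.0027]
```

View pics/w2.png

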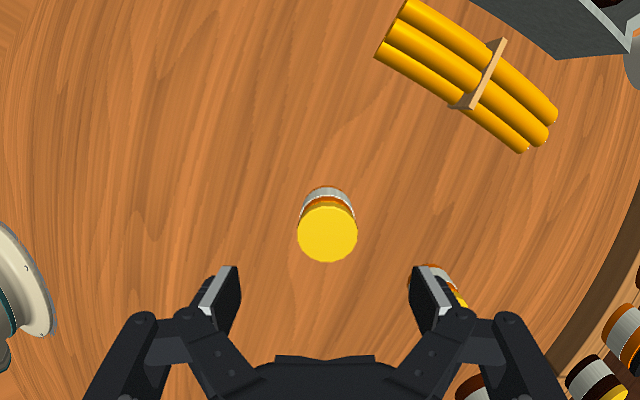

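Run:
```python
from h import *
c=pickle.load(open('pics/w2.pkl','rb'));im=cv2.imread('pics/w2.png')
m=cv2.inRange(cv2.cvtColor(im,cv2.COLOR_BGR2HSV),(22,120,200),(35,255,255))[170:280,280:380]
n,l,s,ce=cv2.connectedComponentsWithStats(m);i=1+s[1:,4].argmax();print(s[i],ce[i]+[280,170])
print(atz('wrist',*(ce[i]+[280,170]),.064,c)); print(proj('wrist',np.array([.455,.301,.064]),c))
```

```text
[  18   36   60   56 2646] [326.95011338 233.38851096]
[0.45529387 0.29973115]
[327.15834894 231.68061651]
```

{"api": "arm_command", "payload": {"targets": [{"dp":[0,0.002,0.004],"turn":[0,0,0],"grip":1},{"dp":[0.03,0,0],"turn":[0,0,0],"grip":1},{"dp":[0.03,0,0],"turn":[0,0,0],"grip":1},{"dp":[0.025,0,0],"turn":[0,0,0],"grip":1},{"dp":[0.013,0,0],"turn":[0,0,0],"grip":1},{"dp":[0,0,0],"turn":[0,0,0],"grip":1},{"dp":[0,0,0],"turn":[0,0,0],"grip":1}]}}

```text
clock: 3.15
position: [0.4563, 0.3, 0.1988]
ee_rot: [0.577, 0.41, 0.576, -0.409]
contact_force: [0.4, -0.2, 0.6]
width: 0.0855
```

Run:
```python
from h import *
plan(.4553,.2997,.042,19.2)
snap('wrist','w3')
```

```text
clock 3.15 grasp pt [0.4566 0.3002 0.0438] jawyaw 19.286263454955105 w 0.0855171001307562 F [ 0.3728 -0.1988  0.6293] q [0.4541 0.4273 1.8525 0.0002 0.8598 0.1174]
turn [ 0.0863 -0.0235 -0.1162] dp now-axes [ 0.0018 -0.001  -0.    ] dp after turn [ 0.0018 -0.001  -0.    ]
```

View pics/w3.png

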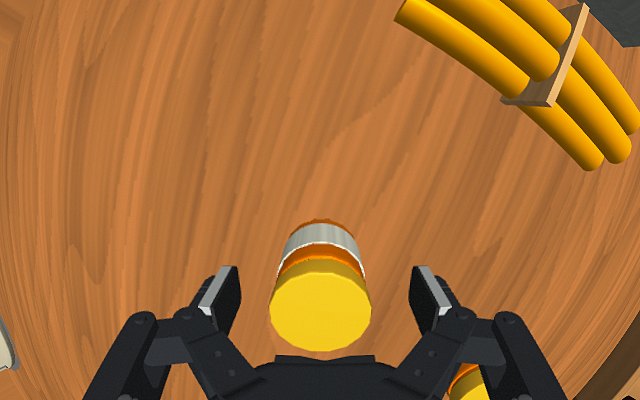

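Jar B is centred between the pads, so I'm closing.

{"api": "arm_command", "payload": {"targets": [{"dp":[0.001,0,0],"turn":[0,0,0],"grip":0.2},{"dp":[0,0,0],"turn":[0,0,0],"grip":0.0},{"dp":[0,0,0],"turn":[0,0,0],"grip":-0.2},{"dp":[0,0,0],"turn":[0,0,0],"grip":-0.4},{"dp":[0,0,0],"turn":[0,0,0],"grip":-0.4},{"dp":[0,0,0],"turn":[0,0,0],"grip":-0.4},{"dp":[0,0,0],"turn":[0,0,0],"grip":-0.4},{"dp":[0,0,0],"turn":[0,0,0],"grip":-0.4}], "grip_force": 30}}

```text
clock: 4.0
position: [0.4561, 0.2992, 0.1975]
ee_rot: [0.577, 0.41, 0.576, -0.409]
contact_force: [-1.1, -0.3, 5.9]
width: 0.0432
```

Run:
```python
from h import *
plan(.4553,.2997,.27,19.2)
```

```text
clock 4.0 grasp pt [0.4562 0.2993 0.0425] jawyaw 19.212695187792995 w 0.043160385750787705 F [-1.0552 -0.3349  5.9462] q [0.453  0.4286 1.8546 0.0002 0.8575 0.1176]
turn [ 0.0127 -0.0148 -0.0452] dp now-axes [-0.2275 -0.0004 -0.0007] dp after turn [-0.2275 -0.0006 -0.0007]
```

{"api": "arm_command", "payload": {"targets": [{"dp":[-0.01,0,0],"turn":[0,0,0],"grip":-0.4},{"dp":[-0.025,0,0],"turn":[0,0,0],"grip":-0.4},{"dp":[-0.035,0,0],"turn":[0,0,0],"grip":-0.4},{"dp":[-0.035,0,0],"turn":[0,0,0],"grip":-0.4},{"dp":[-0.035,0,0],"turn":[0,0,0],"grip":-0.4},{"dp":[-0.03,0,0],"turn":[0,0,0],"grip":-0.4},{"dp":[-0.02,0,0],"turn":[0,0,0],"grip":-0.4},{"dp":[0,0,0],"turn":[0,0,0],"grip":-0.4}]}}

```text
clock: 4.8
position: [0.4566, 0.2994, 0.3901]
ee_rot: [0.578, 0.412, 0.575, -0.407]
contact_force: [0.3, 0.8, -1.4]
width: 0.0431
```

Run:
```python
from h import *
a=np.radians(19.2); C=np.array([.580,-.0355]); e=np.array([-np.sin(a),np.cos(a)])
print(C+.082*e,C-.082*e)
plan(*(C-.082*e),.2325,19.2)
c,im=snap('wrist','w4')
```

```text
[0.55303293 0.04193886] [ 0.60696707 -0.11293886]
clock 4.8 grasp pt [0.4576 0.2999 0.2352] jawyaw 19.214207748951758 w 0.04311442396020348 F [ 0.3419  0.7573 -1.3577] q [0.453  0.239  1.5936 0.     1.3017 0.1176]
turn [ 0.0144 -0.0511 -0.4114] dp now-axes [0.0023 0.0063 0.4389] dp after turn [0.0026 0.0064 0.4389]
```

View pics/w4.png

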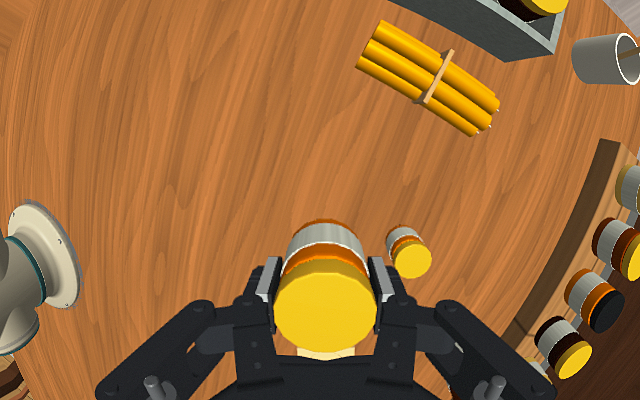

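Run:
```python
from h import *
c=pickle.load(open('pics/w4.pkl','rb'));im=cv2.imread('pics/w4.png')
print('A',atz('wrist',411,259,.064,c))
h=.2352+.0215
print('held',atz('wrist',326,307,h,c))
print('held w3 jar',atz('wrist',320.5,309,.064,pickle.load(open('pics/w3.pkl','rb'))))
cv2.imwrite('pics/w4c.png',cv2.resize(im[210:370,250:400],None,fx=4,fy=3.5*8/7,interpolation=cv2.INTER_CUBIC)[:600])
plan(.607,-.113,.2325,19.2)
```

```text
A [0.57438825 0.26048913]
held [0.45705701 0.30448644]
held w3 jar [0.45467716 0.30213253]
clock 4.85 grasp pt [0.4565 0.2994 0.2329] jawyaw 19.21388110539694 w 0.043373779128396 F [-0.052  -0.5282 -1.1524] q [0.453  0.2407 1.5969 0.     1.3008 0.1176]
turn [ 0.0139 -0.0228 -0.1773] dp now-axes [0.0003 0.0069 0.4389] dp after turn [0.0004 0.007  0.4389]
```

View pics/w4c.png

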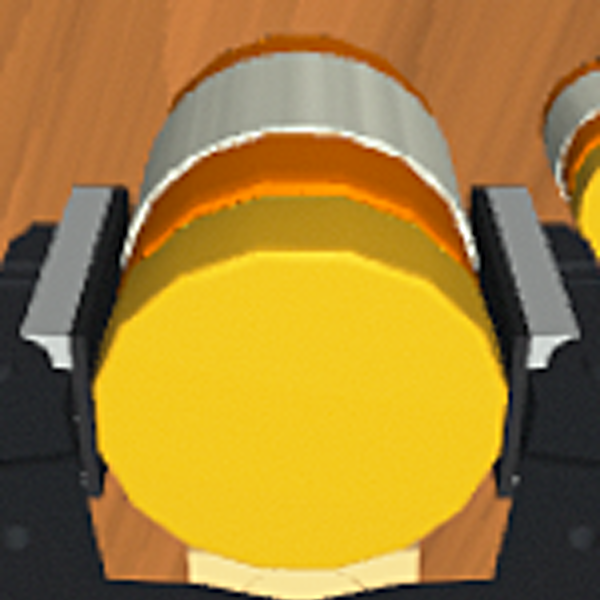

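{"api": "arm_command", "payload": {"targets": [{"dp":[0,0.001,0.02],"turn":[0,0,0],"grip":-0.4},{"dp":[0,0.001,0.035],"turn":[0,0,0],"grip":-0.4},{"dp":[0,0.001,0.045],"turn":[0,0,0],"grip":-0.4},{"dp":[0,0.001,0.045],"turn":[0,0,0],"grip":-0.4},{"dp":[0,0.001,0.045],"turn":[0,0,0],"grip":-0.4},{"dp":[0,0.001,0.045],"turn":[0,0,0],"grip":-0.4},{"dp":[0,0.001,0.045],"turn":[0,0,0],"grip":-0.4},{"dp":[0,0,0.04],"turn":[0,0,0],"grip":-0.4}]}}

```text
clock: 5.65
position: [0.568, -0.0028, 0.3844]
ee_rot: [0.575, 0.409, 0.577, -0.41]
contact_force: [0.9, 0.3, -1.5]
width: 0.0435
```

{"api": "arm_command", "payload": {"targets": [{"dp":[0,0,0.04],"turn":[0,0,0],"grip":-0.4},{"dp":[0,0,0.04],"turn":[0,0,0],"grip":-0.4},{"dp":[0,0,0.025],"turn":[0,0,0],"grip":-0.4},{"dp":[0,0,0.014],"turn":[0,0,0],"grip":-0.4},{"dp":[0,0,0],"turn":[0,0,0],"grip":-0.4},{"dp":[0,0,0],"turn":[0,0,0],"grip":-0.4},{"dp":[0,0,0],"turn":[0,0,0],"grip":-0.4}]}}

```text
clock: 6.35
position: [0.6066, -0.1115, 0.3864]
ee_rot: [0.576, 0.409, 0.577, -0.409]
contact_force: [0.3, 0.5, -1.3]
width: 0.0433
```

Run:
```python
from h import *
plan(.607,-.113,.2325,19.2)
snap('wrist','w5');snap('top','t5');snap('scene','s5')
```

```text
clock 6.35 grasp pt [ 0.6064 -0.1113  0.2314] jawyaw 19.299789815052264 w 0.043330627676598794 F [ 0.2744  0.5291 -1.3223] q [-0.2948  0.3491  1.4421  0.0008  1.3517 -0.6319]
turn [ 0.0998 -0.0852  0.0368] dp now-axes [-0.0011 -0.0001  0.0015] dp after turn [-0.0011 -0.0001  0.0015]
```

View pics/w5.png

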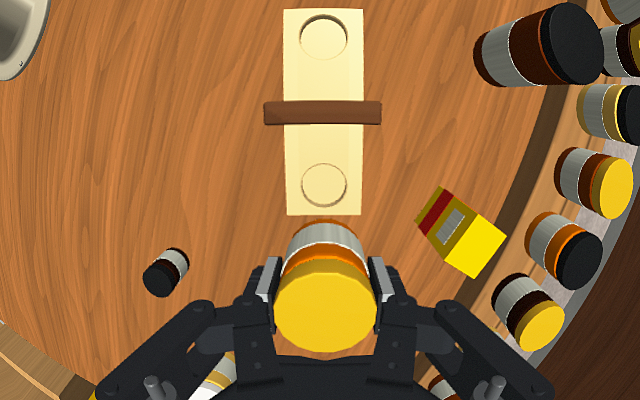

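View pics/s5.png

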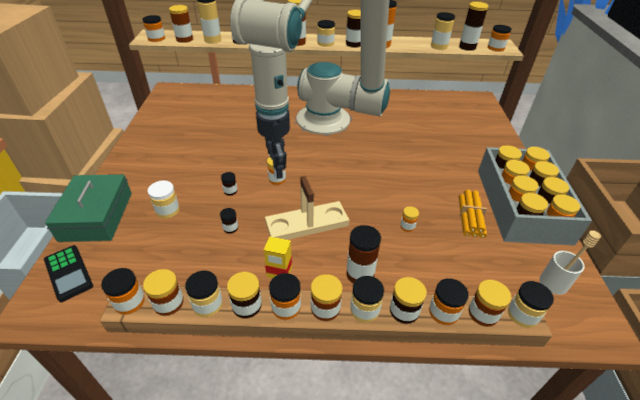

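Wrist view shows the whole carrier: pocket mouths near (324,38) and (324,184), with the held jar below them.

Run:
```python
from h import *
im=cv2.imread('pics/w5.png')
cv2.imwrite('pics/w5c.png',cv2.resize(im[150:225,275:370],None,fx=8,fy=8,interpolation=cv2.INTER_CUBIC))
cv2.imwrite('pics/w5d.png',cv2.resize(im[0:75,275:370],None,fx=8,fy=8,interpolation=cv2.INTER_CUBIC))
cv2.imwrite('pics/w5e.png',cv2.resize(im[260:360,260:390],None,fx=6,fy=6,interpolation=cv2.INTER_CUBIC))
```

```text
(no output)
```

View pics/w5c.png

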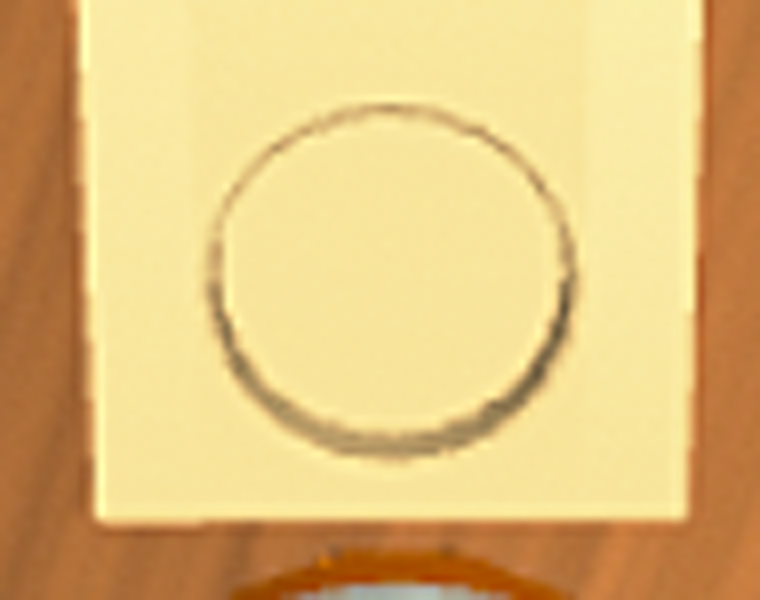

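View pics/w5d.png

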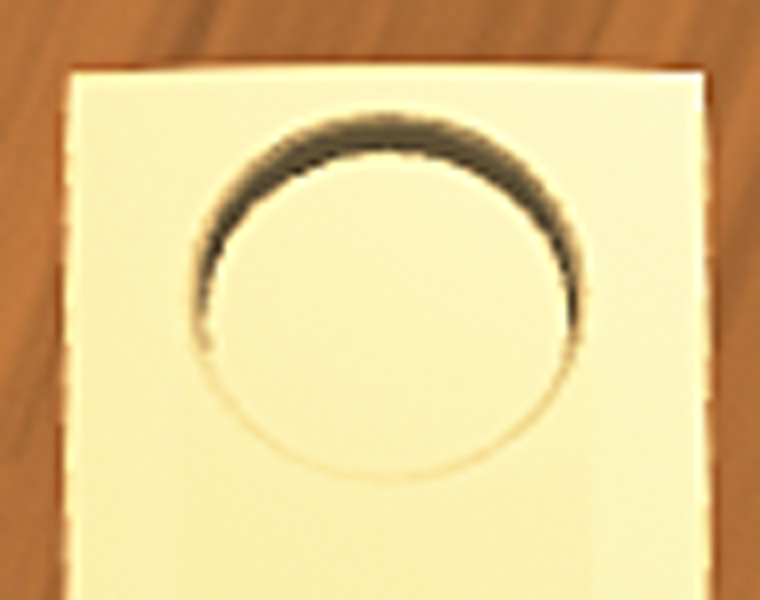

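View pics/w5e.png

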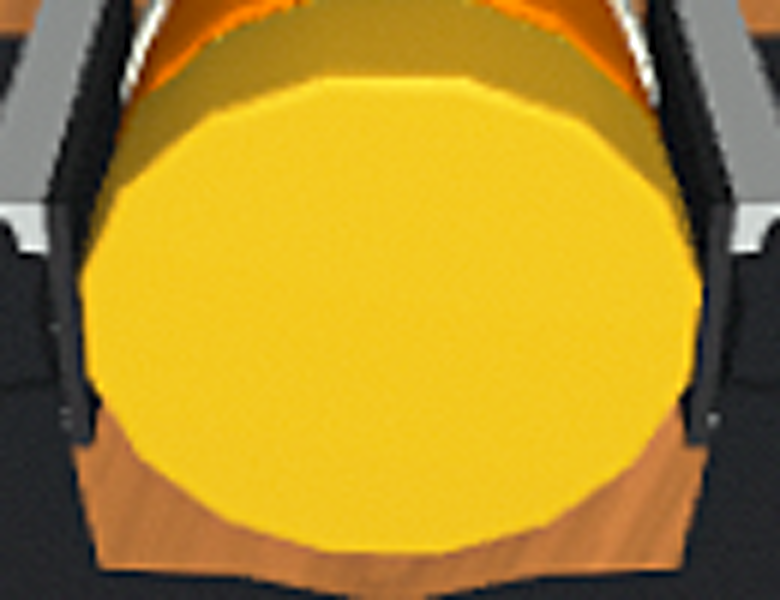

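Run:
```python
from h import *
np.set_printoptions(precision=4,suppress=True)
c=pickle.load(open('pics/w5.pkl','rb'))
def f(pts,s,o,z): return np.array([atz('wrist',(u+.5)/s-.5+o[0],(v+.5)/s-.5+o[1],z,c) for u,v in pts])
P2=f([(392,102),(392,460)],8,(275,150),.024); P1=f([(388,111),(388,484)],8,(275,0),.024)
print(P2.mean(0),np.linalg.norm(P2[0]-P2[1]),P1.mean(0),np.linalg.norm(P1[0]-P1[1]))
d=P1.mean(0)-P2.mean(0);print(np.linalg.norm(d),np.degrees(np.arctan2(d[1],d[0]))-90,(P1.mean(0)+P2.mean(0))/2)
cr=np.r_[f([(98,523),(687,520)],8,(275,150),.024),f([(70,72),(705,72)],8,(275,0),.024)];print(cr,cr.mean(0))
d=cr[2:].mean(0)-cr[:2].mean(0);print(np.linalg.norm(d),np.degrees(np.arctan2(d[1],d[0]))-90)
L=f([(391,75),(391,553)],6,(260,260),.2314+.0215);print('lid',L.mean(0),np.linalg.norm(L[0]-L[1]))
L=f([(82,310),(700,310)],6,(260,260),.2314+.0215);print('lid',L.mean(0),np.linalg.norm(L[0]-L[1]))
plan(*P2.mean(0),.2325,19.2)
```

```text
[ 0.6065 -0.113 ] 0.0508069570796822 [0.5524 0.04  ] 0.052926060432316596
0.1622204053050533 19.473653409505786 [ 0.5795 -0.0365]
[[ 0.5785 -0.1597]
 [ 0.6574 -0.1315]
 [ 0.5016  0.0577]
 [ 0.581   0.0853]] [ 0.5796 -0.037 ]
0.23027325897530787 19.454160513863272
lid [ 0.6071 -0.1113] 0.04216344416651224
lid [ 0.6065 -0.1095] 0.042366733474191745
clock 6.5 grasp pt [ 0.6068 -0.1117  0.2319] jawyaw 19.307026538088508 w 0.043038606838800675 F [ 1.0407  0.9807 -2.2023] q [-0.295   0.3488  1.4413  0.0004  1.3515 -0.632 ]
turn [ 0.107  -0.0142 -0.0156] dp now-axes [-0.0006 -0.0007  0.001 ] dp after turn [-0.0006 -0.0007  0.001 ]
```

{"api": "arm_command", "payload": {"targets": [{"dp":[0.02,-0.0005,0.002],"turn":[0,0,0],"grip":-0.4},{"dp":[0.035,0,0],"turn":[0,0,0],"grip":-0.4},{"dp":[0.035,0,0],"turn":[0,0,0],"grip":-0.4},{"dp":[0.035,0,0],"turn":[0,0,0],"grip":-0.4},{"dp":[0.02,0,0],"turn":[0,0,0],"grip":-0.4},{"dp":[0.01,0,0],"turn":[0,0,0],"grip":-0.4},{"dp":[0,0,0],"turn":[0,0,0],"grip":-0.4},{"dp":[0,0,0],"turn":[0,0,0],"grip":-0.4}]}}

```text
clock: 7.3
position: [0.6079, -0.115, 0.2328]
ee_rot: [0.577, 0.41, 0.576, -0.409]
contact_force: [-0.0, -0.4, -1.2]
width: 0.0434
```

Run:
```python
from h import *
plan(.6068,-.1134,.0505,19.3)
snap('wrist','w6')
s,i=snap('scene','s6');cv2.imwrite('pics/s6c.png',cv2.resize(i[130:250,240:360],None,fx=5,fy=5,interpolation=cv2.INTER_CUBIC))
```

```text
clock 7.3 grasp pt [ 0.6082 -0.115   0.0778] jawyaw 19.240315930547 w 0.04336818559242599 F [-0.0086 -0.3658 -1.1648] q [-0.2994  0.475   1.6497  0.0001  1.0148 -0.6352]
turn [-0.0597  0.0656 -0.1007] dp now-axes [ 0.0273 -0.0006 -0.0019] dp after turn [ 0.0273 -0.0005 -0.0018]
```

View pics/w6.png

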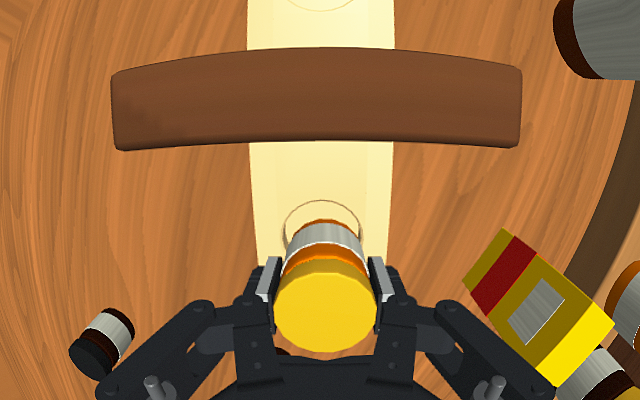

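View pics/s6c.png

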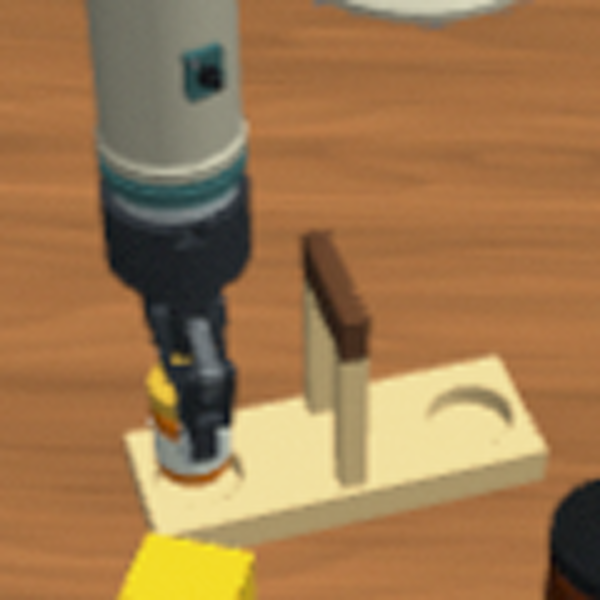

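Run:
```python
from h import *
plan(.6068,-.1134,.0505,19.3)
im=cv2.imread('pics/w6.png')
cv2.imwrite('pics/w6c.png',cv2.resize(im[190:290,260:390],None,fx=6,fy=6,interpolation=cv2.INTER_CUBIC))
c=pickle.load(open('pics/w6.pkl','rb'))
# predicted overlay
o=cv2.resize(im[190:355,260:390],None,fx=4,fy=4,interpolation=cv2.INTER_CUBIC)
def circ(x,y,z,r,col):
    p=np.array([proj('wrist',np.array([x+r*np.cos(t),y+r*np.sin(t),z]),c) for t in np.linspace(0,6.283,90)])
    cv2.polylines(o,[np.int32((p-[260,190])*4)],True,col,1)
circ(.6068,-.1134,.024,.025,(255,0,0))
circ(.6079,-.1147,.0353,.022,(0,255,0)); circ(.6079,-.1147,.0993,.022,(0,255,0))
cv2.imwrite('pics/w6o.png',o[:600])
```

```text
clock 7.4 grasp pt [ 0.6085 -0.1153  0.0784] jawyaw 19.23040086693362 w 0.043622695072872926 F [ 0.0901  0.4799 -1.0444] q [-0.2996  0.4743  1.6493  0.0001  1.0147 -0.6353]
turn [-0.0697  0.1091 -0.1564] dp now-axes [ 0.0279 -0.0006 -0.0021] dp after turn [ 0.0279 -0.0005 -0.0021]
```

View pics/w6o.png

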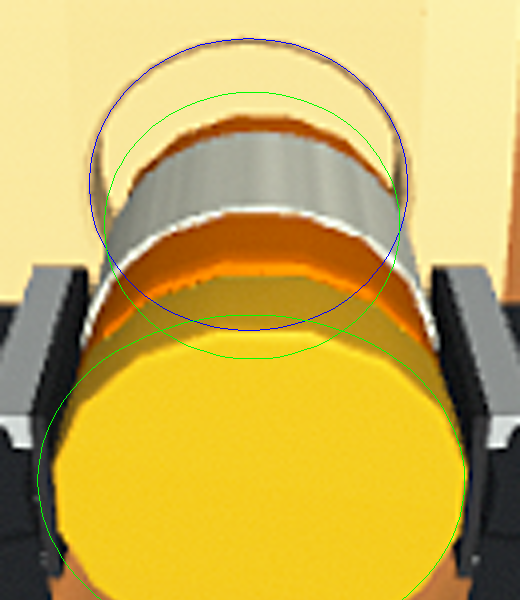

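Run:
```python
from h import *
from scipy.optimize import least_squares
np.set_printoptions(precision=4,suppress=True)
c=pickle.load(open('pics/w6.pkl','rb'))
full=lambda p:np.array(p)/4+[260,190]
t=np.linspace(0,6.283,361)
def ext(x,y,z,r):
    return np.array([proj('wrist',np.array([x+r*np.cos(a),y+r*np.sin(a),z]),c) for a in t])
def res(v,r):
    x,y,zb=v; L=ext(x,y,zb+.064,r); B=ext(x,y,zb,r)
    return [L[:,0].min()-full((55,0))[0],L[:,0].max()-full((465,0))[0],L[:,1].min()-full((0,328))[1],L[:,1].max()-353,B[:,1].min()-full((0,115))[1]]
for r in (.022,.0216):
    s=least_squares(res,[.608,-.115,.035],args=(r,),x_scale=.01);print(r,s.x,s.fun)
```

```text
0.022 [ 0.6102 -0.1184  0.0313] [ 0.1073 -0.1073  1.0816 -0.4656 -1.0679]
0.0216 [ 0.6098 -0.1172  0.0329] [ 0.2632 -0.2634  1.3426 -0.4747 -1.4564]
```

{"api": "arm_command", "payload": {"targets": [{"dp":[0,-0.001,-0.004],"turn":[0,0,0],"grip":-0.4},{"dp":[0,0,0],"turn":[0,0,0],"grip":-0.4},{"dp":[0,0,0],"turn":[0,0,0],"grip":-0.4}]}}

```text
clock: 7.7
position: [0.605, -0.1115, 0.2322]
ee_rot: [0.577, 0.41, 0.576, -0.409]
contact_force: [-0.1, 1.2, -1.3]
width: 0.0431
```

```bash
cat > fit.py <<'E'
from h import *
def overlay(name,P,J,zb,org=(260,190)):
    im=cv2.imread(f'pics/{name}.png');c=pickle.load(open(f'pics/{name}.pkl','rb'))
    o=cv2.resize(im[org[1]:org[1]+165,org[0]:org[0]+130],None,fx=4,fy=4,interpolation=cv2.INTER_CUBIC)
    def circ(x,y,z,r,col):
        p=np.array([proj('wrist',np.array([x+r*np.cos(t),y+r*np.sin(t),z]),c) for t in np.linspace(0,6.283,90)])
        cv2.polylines(o,[np.int32((p-org)*4)],True,col,1)
    circ(*P,.024,.025,(255,0,0)); circ(*P,.024,.022,(255,0,255))
    circ(*J,zb,.022,(0,255,0)); circ(*J,zb+.064,.022,(0,255,0))
    cv2.imwrite(f'pics/{name}o.png',o[:600])
E
python3 - <<'E'
from fit import *
plan(.6068,-.1134,.0505,19.3)
snap('wrist','w7')
overlay('w7',(.6068,-.1134),(.6068,-.1134),.0325)
E
```

```text
clock 7.7 grasp pt [ 0.6051 -0.1115  0.0772] jawyaw 19.22937858803743 w 0.043122145022821204 F [-0.0825  1.1797 -1.2523] q [-0.2953  0.4715  1.658   0.0001  1.0112 -0.631 ]
turn [-0.0706  0.0257 -0.0418] dp now-axes [0.0267 0.0011 0.0024] dp after turn [0.0267 0.0011 0.0024]
```

View pics/w7o.png

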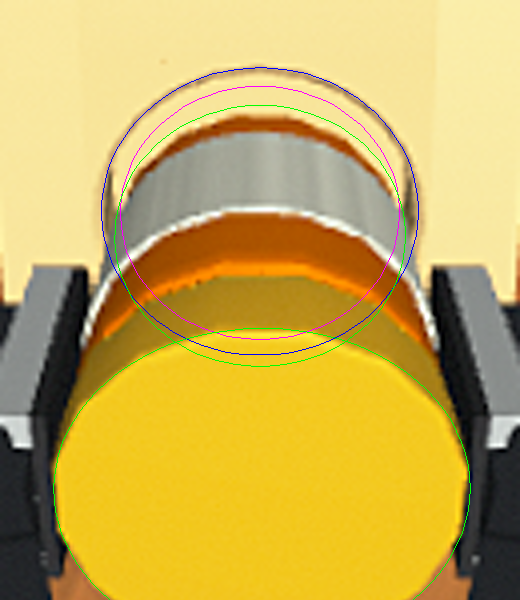

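{"api": "arm_command", "payload": {"targets": [{"dp":[0.006,0,0],"turn":[0,0,0],"grip":-0.4},{"dp":[0.006,0,0],"turn":[0,0,0],"grip":-0.4},{"dp":[0.005,0,0],"turn":[0,0,0],"grip":-0.4},{"dp":[0.003,0,0],"turn":[0,0,0],"grip":-0.4},{"dp":[0,0,0],"turn":[0,0,0],"grip":-0.4}]}}

```text
clock: 8.25
position: [0.6048, -0.1116, 0.2108]
ee_rot: [0.576, 0.409, 0.577, -0.41]
contact_force: [-1.1, -0.1, -1.4]
width: 0.0433
```

Run:
```python
from fit import *
plan(.6068,-.1134,.0505,19.3)
snap('wrist','w8')
overlay('w8',(.6068,-.1134),(.6068,-.1134),.0125)
```

```text
clock 8.25 grasp pt [ 0.6045 -0.1115  0.0558] jawyaw 19.213411822628938 w 0.04333574657480718 F [-1.1127 -0.1044 -1.4306] q [-0.2956  0.4951  1.6801  0.0001  0.9681 -0.631 ]
turn [-0.0866 -0.0605  0.0739] dp now-axes [0.0053 0.0013 0.0024] dp after turn [0.0053 0.0013 0.0024]
```

View pics/w8o.png

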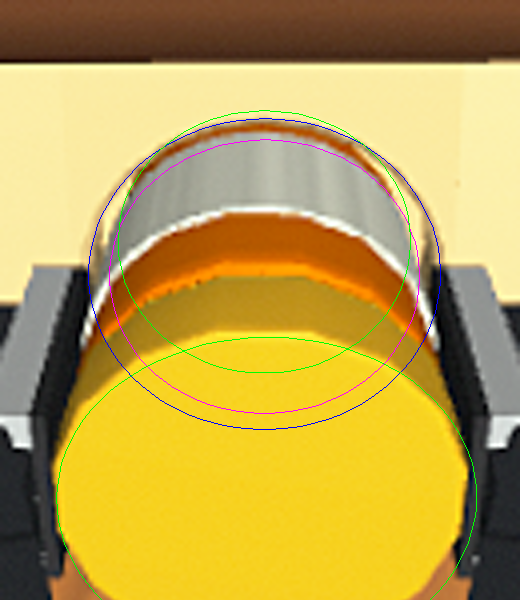

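{"api": "arm_command", "payload": {"targets": [{"dp":[0.002,0.0005,0.0005],"turn":[0,0,0],"grip":-0.4},{"dp":[0.001,0,0],"turn":[0,0,0],"grip":-0.4},{"dp":[0,0,0],"turn":[0,0,0],"grip":-0.4}]}}

```text
clock: 8.6
position: [0.6057, -0.112, 0.2086]
ee_rot: [0.576, 0.41, 0.576, -0.409]
contact_force: [0.1, 0.1, -0.1]
width: 0.0434
```

{"api": "arm_command", "payload": {"targets": [{"dp":[0.001,0,0],"turn":[0,0,0],"grip":-0.4},{"dp":[0.001,0,0],"turn":[0,0,0],"grip":-0.4},{"dp":[0,0,0],"turn":[0,0,0],"grip":-0.4}]}}

```text
clock: 8.9
position: [0.6056, -0.1119, 0.2066]
ee_rot: [0.576, 0.41, 0.577, -0.41]
contact_force: [-0.3, 0.7, -1.4]
width: 0.0433
```

{"api": "arm_command", "payload": {"targets": [{"dp":[0.001,0,0],"turn":[0,0,0],"grip":-0.4},{"dp":[0.0005,0,0],"turn":[0,0,0],"grip":-0.4},{"dp":[0,0,0],"turn":[0,0,0],"grip":-0.4}]}}

```text
clock: 9.2
position: [0.6057, -0.1119, 0.2055]
ee_rot: [0.577, 0.41, 0.576, -0.409]
contact_force: [-0.3, 0.3, 2.0]
width: 0.0434
```

{"api": "arm_command", "payload": {"targets": [{"dp":[0.001,0,0],"turn":[0,0,0],"grip":-0.4},{"dp":[0,0,0],"turn":[0,0,0],"grip":-0.4},{"dp":[0,0,0],"turn":[0,0,0],"grip":-0.4}]}}

```text
clock: 9.5
position: [0.6056, -0.112, 0.2055]
ee_rot: [0.577, 0.41, 0.576, -0.409]
contact_force: [-1.6, 0.5, 7.2]
width: 0.0434
```

{"api": "arm_command", "payload": {"targets": [{"dp":[-0.001,0,0],"turn":[0,0,0],"grip":0.1},{"dp":[0,0,0],"turn":[0,0,0],"grip":0.4},{"dp":[0,0,0],"turn":[0,0,0],"grip":0.8},{"dp":[0,0,0],"turn":[0,0,0],"grip":1},{"dp":[0,0,0],"turn":[0,0,0],"grip":1}]}}

```text
clock: 10.0
position: [0.6057, -0.112, 0.205]
ee_rot: [0.576, 0.41, 0.577, -0.41]
contact_force: [0.4, 0.7, 0.5]
width: 0.0852
```

Run:
```python
from fit import *
plan(.6068,-.1134,.25,19.3)
snap('wrist','w9')
```

```text
clock 10.0 grasp pt [ 0.6056 -0.1119  0.05  ] jawyaw 19.213259372928558 w 0.0851809054879343 F [0.3502 0.7304 0.5378] q [-0.2957  0.5025  1.6844  0.0002  0.955  -0.6312]
turn [-0.0867 -0.0151  0.0086] dp now-axes [-0.2     0.0006  0.0017] dp after turn [-0.2     0.0006  0.0017]
```

View pics/w9.png

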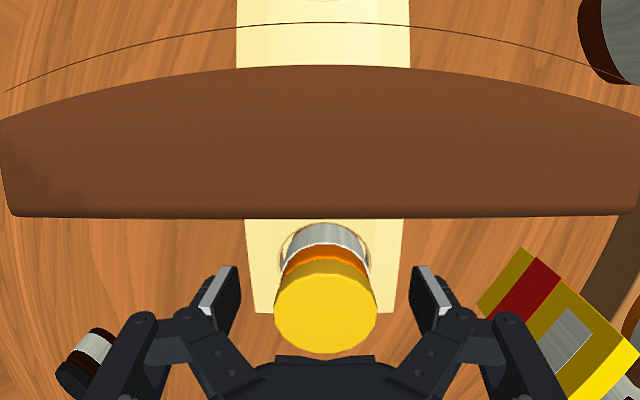

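The jar stands in the pocket and is released. Next I lift away and move to the other amber jar.

{"api": "arm_command", "payload": {"targets": [{"dp":[-0.02,0,0],"turn":[0,0,0],"grip":1},{"dp":[-0.035,0,0],"turn":[0,0,0],"grip":1},{"dp":[-0.04,0,0],"turn":[0,0,0],"grip":1},{"dp":[-0.04,0,0],"turn":[0,0,0],"grip":1},{"dp":[-0.04,0,0],"turn":[0,0,0],"grip":1},{"dp":[-0.015,0,0],"turn":[0,0,0],"grip":1},{"dp":[0,0,0],"turn":[0,0,0],"grip":1}]}}

```text
clock: 10.75
position: [0.6062, -0.1121, 0.3985]
ee_rot: [0.579, 0.41, 0.574, -0.409]
contact_force: [0.1, -0.9, -0.3]
width: 0.0856
```

Run:
```python
from fit import *
plan(.578,.260,.14,19.3)
```

```text
clock 10.75 grasp pt [ 0.6072 -0.1124  0.2435] jawyaw 19.222957720386674 w 0.08562777327121888 F [ 0.0586 -0.9409 -0.3033] q [-0.2957  0.3397  1.4262  0.0001  1.3689 -0.6312]
turn [-0.0777  0.2244 -0.3152] dp now-axes [ 0.1026  0.0953 -0.361 ] dp after turn [ 0.1035  0.0964 -0.3605]
```

{"api": "arm_command", "payload": {"targets": [{"dp":[0,0.007,-0.025],"turn":[0,0,0],"grip":1},{"dp":[0,0.012,-0.044],"turn":[0,0,0],"grip":1},{"dp":[0,0.012,-0.044],"turn":[0,0,0],"grip":1},{"dp":[0,0.012,-0.044],"turn":[0,0,0],"grip":1},{"dp":[0,0.012,-0.044],"turn":[0,0,0],"grip":1},{"dp":[0,0.012,-0.044],"turn":[0,0,0],"grip":1},{"dp":[0,0.012,-0.044],"turn":[0,0,0],"grip":1},{"dp":[0.01,0.01,-0.04],"turn":[0,0,0],"grip":1}]}}

```text
clock: 11.55
position: [0.581, 0.2302, 0.3843]
ee_rot: [0.576, 0.409, 0.577, -0.409]
contact_force: [-0.2, -0.3, 0.5]
width: 0.0856
```

{"api": "arm_command", "payload": {"targets": [{"dp":[0.03,0.007,-0.031],"turn":[0,0,0],"grip":1},{"dp":[0.035,0,0],"turn":[0,0,0],"grip":1},{"dp":[0.029,0,0],"turn":[0,0,0],"grip":1},{"dp":[0,0,0],"turn":[0,0,0],"grip":1},{"dp":[0,0,0],"turn":[0,0,0],"grip":1},{"dp":[0,0,0],"turn":[0,0,0],"grip":1}]}}

```text
clock: 12.15
position: [0.5785, 0.2595, 0.2925]
ee_rot: [0.577, 0.41, 0.576, -0.409]
contact_force: [0.0, -1.0, 0.6]
width: 0.085
```

Run:
```python
from fit import *
plan(.578,.260,.042,19.3)
c,im=snap('wrist','w10')
m=cv2.inRange(cv2.cvtColor(im,cv2.COLOR_BGR2HSV),(22,120,200),(35,255,255))[170:300,260:400]
n,l,s,ce=cv2.connectedComponentsWithStats(m);i=1+s[1:,4].argmax();print(s[i],ce[i]+[260,170])
p=atz('wrist',*(ce[i]+[260,170]),.064,c);print(p); plan(*p,.042,19.3)
```

```text
clock 12.15 grasp pt [0.5788 0.2596 0.1375] jawyaw 19.19025733146664 w 0.08504720350843195 F [ 0.0385 -1.0255  0.5799] q [ 0.312   0.439   1.5418  0.0001  1.1584 -0.023 ]
turn [-0.1097 -0.0021 -0.1372] dp now-axes [ 0.0955 -0.0005 -0.0006] dp after turn [ 0.0955 -0.0003 -0.0006]
[  32   32   61   57 2769] [322.0892 229.809 ]
[0.5782 0.259 ]
clock 12.2 grasp pt [0.579  0.2596 0.1379] jawyaw 19.185047552615938 w 0.0854893942676668 F [-0.9354  0.6335 -0.4501] q [ 0.3119  0.4384  1.5415  0.0001  1.1584 -0.023 ]
turn [-0.115  -0.0013 -0.1855] dp now-axes [ 0.0959 -0.0008  0.0003] dp after turn [ 0.0959 -0.0005  0.0003]
```

View pics/w10.png

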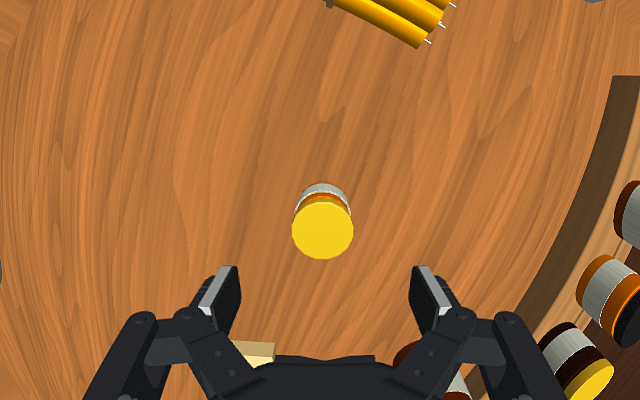

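{"api": "arm_command", "payload": {"targets": [{"dp":[0.025,-0.0005,0.001],"turn":[0,0,0],"grip":1},{"dp":[0.03,0,0],"turn":[0,0,0],"grip":1},{"dp":[0.025,0,0],"turn":[0,0,0],"grip":1},{"dp":[0.015,0,0],"turn":[0,0,0],"grip":1},{"dp":[0,0,0],"turn":[0,0,0],"grip":1},{"dp":[0,0,0],"turn":[0,0,0],"grip":1}]}}

```text
clock: 12.8
position: [0.5785, 0.2585, 0.1976]
ee_rot: [0.577, 0.41, 0.576, -0.409]
contact_force: [0.8, 1.0, 0.6]
width: 0.0853
```

{"api": "arm_command", "payload": {"targets": [{"dp":[0,0,0],"turn":[0,0,0],"grip":0.2},{"dp":[0,0,0],"turn":[0,0,0],"grip":0.0},{"dp":[0,0,0],"turn":[0,0,0],"grip":-0.2},{"dp":[0,0,0],"turn":[0,0,0],"grip":-0.4},{"dp":[0,0,0],"turn":[0,0,0],"grip":-0.4},{"dp":[0,0,0],"turn":[0,0,0],"grip":-0.4},{"dp":[0,0,0],"turn":[0,0,0],"grip":-0.4},{"dp":[0,0,0],"turn":[0,0,0],"grip":-0.4}], "grip_force": 30}}

```text
clock: 13.6
position: [0.578, 0.2586, 0.1974]
ee_rot: [0.577, 0.41, 0.576, -0.409]
contact_force: [-0.2, -0.3, 4.8]
width: 0.0433
```

Run:
```python
from fit import *
plan(.5525,.0412,.15,19.3)
```

```text
clock 13.6 grasp pt [0.5783 0.2587 0.0424] jawyaw 19.220387319152415 w 0.04329082491046314 F [-0.1956 -0.2616  4.8449] q [ 0.3109  0.5311  1.6512  0.      0.9574 -0.0246]
turn [-0.0796  0.0024 -0.105 ] dp now-axes [-0.1077 -0.0955  0.1969] dp after turn [-0.1076 -0.0959  0.1968]
```

{"api": "arm_command", "payload": {"targets": [{"dp":[-0.01,0,0],"turn":[0,0,0],"grip":-0.4},{"dp":[-0.03,0,0],"turn":[0,0,0],"grip":-0.4},{"dp":[-0.035,0,0],"turn":[0,0,0],"grip":-0.4},{"dp":[-0.025,-0.01,0.02],"turn":[0,0,0],"grip":-0.4},{"dp":[-0.008,-0.018,0.035],"turn":[0,0,0],"grip":-0.4},{"dp":[0,-0.018,0.04],"turn":[0,0,0],"grip":-0.4},{"dp":[0,-0.018,0.04],"turn":[0,0,0],"grip":-0.4},{"dp":[0,-0.018,0.036],"turn":[0,0,0],"grip":-0.4}]}}

```text
clock: 14.4
position: [0.556, 0.0684, 0.3046]
ee_rot: [0.577, 0.409, 0.576, -0.409]
contact_force: [0.5, 0.3, -0.6]
width: 0.0435
```

{"api": "arm_command", "payload": {"targets": [{"dp":[0,-0.014,0.025],"turn":[0,0,0],"grip":-0.4},{"dp":[0,0,0],"turn":[0,0,0],"grip":-0.4},{"dp":[0,0,0],"turn":[0,0,0],"grip":-0.4},{"dp":[0,0,0],"turn":[0,0,0],"grip":-0.4}]}}

```text
clock: 14.8
position: [0.5516, 0.0425, 0.3043]
ee_rot: [0.576, 0.41, 0.577, -0.409]
contact_force: [-0.3, -0.1, -1.2]
width: 0.0432
```

Run:
```python
from fit import *
plan(.5523,.0413,.0765,19.3)
snap('wrist','w11')
```

```text
clock 14.8 grasp pt [0.5517 0.0427 0.1493] jawyaw 19.243668999667644 w 0.04318998502730445 F [-0.2788 -0.0854 -1.1963] q [-0.0491  0.3185  1.7075  0.0009  1.1153 -0.3853]
turn [-0.0563 -0.0349 -0.0305] dp now-axes [0.0728 0.0002 0.0014] dp after turn [0.0728 0.0002 0.0014]
```

View pics/w11.png

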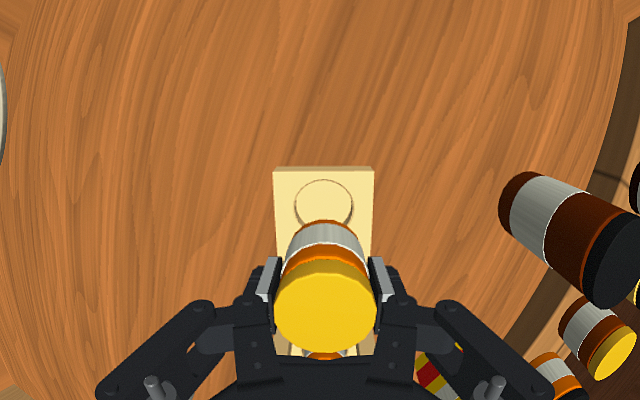

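Good alignment. I'm descending to just above the pocket.

{"api": "arm_command", "payload": {"targets": [{"dp":[0.02,0,0],"turn":[0,0,0],"grip":-0.4},{"dp":[0.03,0,0],"turn":[0,0,0],"grip":-0.4},{"dp":[0.015,0,0],"turn":[0,0,0],"grip":-0.4},{"dp":[0.007,0,0],"turn":[0,0,0],"grip":-0.4},{"dp":[0,0,0],"turn":[0,0,0],"grip":-0.4},{"dp":[0,0,0],"turn":[0,0,0],"grip":-0.4},{"dp":[0,0,0],"turn":[0,0,0],"grip":-0.4}]}}

```text
clock: 15.55
position: [0.5521, 0.0421, 0.2333]
ee_rot: [0.577, 0.41, 0.576, -0.409]
contact_force: [0.2, -0.5, -1.4]
width: 0.0433
```

Run:
```python
from fit import *
plan(.5523,.0413,.0505,19.3)
snap('wrist','w12')
overlay('w12',(.5523,.0413),(.5523,.0413),.0325)
```

```text
clock 15.55 grasp pt [0.5525 0.0421 0.0783] jawyaw 19.243170272493686 w 0.043284700268168864 F [ 0.2386 -0.4526 -1.421 ] q [-0.0497  0.3935  1.7978  0.0002  0.9479 -0.3856]
turn [-0.0569  0.0434 -0.1257] dp now-axes [ 0.0278 -0.0002  0.0007] dp after turn [ 0.0278 -0.0001  0.0008]
```

View pics/w12o.png

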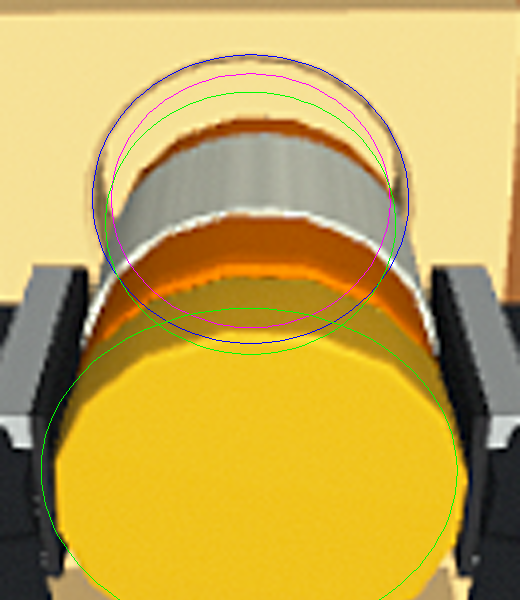

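{"api": "arm_command", "payload": {"targets": [{"dp":[0,-0.0012,-0.0022],"turn":[0,0,0],"grip":-0.4},{"dp":[0,0,0],"turn":[0,0,0],"grip":-0.4},{"dp":[0,0,0],"turn":[0,0,0],"grip":-0.4}]}}

```text
clock: 15.9
position: [0.5496, 0.0435, 0.2325]
ee_rot: [0.577, 0.41, 0.576, -0.409]
contact_force: [-0.8, -0.2, -0.2]
width: 0.0434
```

Run:
```python
from fit import *
plan(.5523,.0413,.0505,19.3)
snap('wrist','w13')
overlay('w13',(.5523,.0413),(.5523,.0413),.0325)
```

```text
clock 15.9 grasp pt [0.5497 0.0435 0.0775] jawyaw 19.217163668137196 w 0.04342897388076567 F [-0.7725 -0.2215 -0.156 ] q [-0.0472  0.3919  1.8033  0.0002  0.9459 -0.3827]
turn [-0.0828  0.0036 -0.028 ] dp now-axes [0.027  0.0018 0.003 ] dp after turn [0.027  0.0018 0.003 ]
```

View pics/w13o.png

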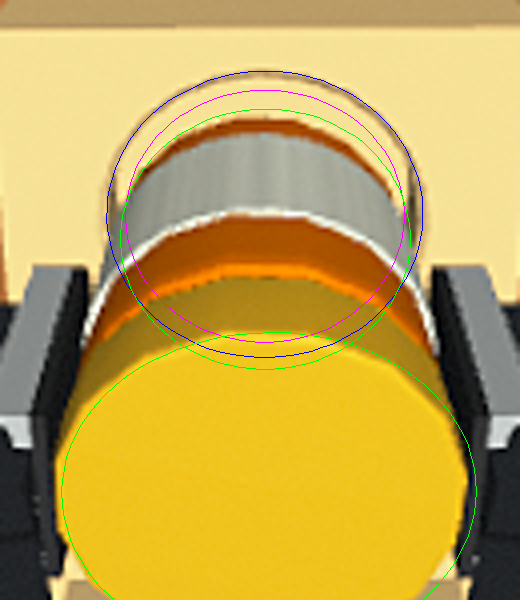

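{"api": "arm_command", "payload": {"targets": [{"dp":[0.006,0,0],"turn":[0,0,0],"grip":-0.4},{"dp":[0.006,0,0],"turn":[0,0,0],"grip":-0.4},{"dp":[0.005,0,0],"turn":[0,0,0],"grip":-0.4},{"dp":[0.003,0,0],"turn":[0,0,0],"grip":-0.4},{"dp":[0,0,0],"turn":[0,0,0],"grip":-0.4}]}}

```text
clock: 16.45
position: [0.5496, 0.0434, 0.2115]
ee_rot: [0.576, 0.409, 0.577, -0.41]
contact_force: [0.3, -0.1, -0.9]
width: 0.0435
```

{"api": "arm_command", "payload": {"targets": [{"dp":[0.002,0.0003,0.0003],"turn":[0,0,0],"grip":-0.4},{"dp":[0.002,0,0],"turn":[0,0,0],"grip":-0.4},{"dp":[0.001,0,0],"turn":[0,0,0],"grip":-0.4},{"dp":[0,0,0],"turn":[0,0,0],"grip":-0.4}]}}

```text
clock: 16.85
position: [0.55, 0.0433, 0.2071]
ee_rot: [0.576, 0.409, 0.577, -0.41]
contact_force: [-0.0, -0.1, -0.5]
width: 0.0435
```

{"api": "arm_command", "payload": {"targets": [{"dp":[0.001,0,0],"turn":[0,0,0],"grip":-0.4},{"dp":[0.001,0,0],"turn":[0,0,0],"grip":-0.4},{"dp":[0,0,0],"turn":[0,0,0],"grip":-0.4}]}}

```text
clock: 17.15
position: [0.5501, 0.0433, 0.2054]
ee_rot: [0.577, 0.41, 0.576, -0.409]
contact_force: [-0.4, -0.0, 1.1]
width: 0.0433
```

{"api": "arm_command", "payload": {"targets": [{"dp":[0.001,0,0],"turn":[0,0,0],"grip":-0.4},{"dp":[0,0,0],"turn":[0,0,0],"grip":-0.4},{"dp":[0,0,0],"turn":[0,0,0],"grip":-0.4}]}}

```text
clock: 17.45
position: [0.5501, 0.0433, 0.2054]
ee_rot: [0.577, 0.41, 0.576, -0.409]
contact_force: [-2.2, -0.4, 7.0]
width: 0.0432
```

{"api": "arm_command", "payload": {"targets": [{"dp":[-0.001,0,0],"turn":[0,0,0],"grip":0.1},{"dp":[0,0,0],"turn":[0,0,0],"grip":0.4},{"dp":[0,0,0],"turn":[0,0,0],"grip":0.8},{"dp":[0,0,0],"turn":[0,0,0],"grip":1},{"dp":[0,0,0],"turn":[0,0,0],"grip":1}]}}

```text
clock: 17.95
position: [0.5501, 0.0433, 0.205]
ee_rot: [0.576, 0.409, 0.577, -0.41]
contact_force: [0.6, -0.2, -0.1]
width: 0.0854
```

Run:
```python
from fit import *
plan(.5796,-.0362,.27,109.3)
snap('wrist','w14')
```

```text
clock 17.95 grasp pt [0.55   0.0433 0.05  ] jawyaw 19.216709643770233 w 0.0854381911873634 F [ 0.6232 -0.1869 -0.1249] q [-0.0476  0.4264  1.8323  0.0001  0.8832 -0.383 ]
turn [89.9167  0.0027  0.0199] dp now-axes [-0.22    0.0017  0.0848] dp after turn [-0.22    0.0848 -0.0016]
```

View pics/w14.png

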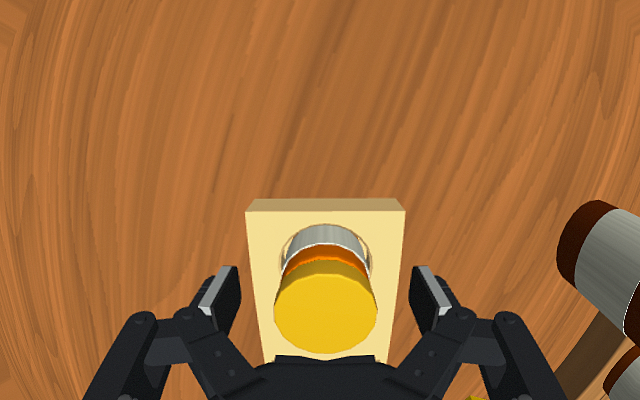

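{"api": "arm_command", "payload": {"targets": [{"dp":[-0.02,0,0],"turn":[0,0,0],"grip":1},{"dp":[-0.035,0,0],"turn":[0,0,0],"grip":1},{"dp":[-0.04,0,0],"turn":[0,0,0],"grip":1},{"dp":[-0.04,0,0],"turn":[0,0,0],"grip":1},{"dp":[-0.04,0,0],"turn":[0,0,0],"grip":1},{"dp":[-0.03,0,0],"turn":[0,0,0],"grip":1},{"dp":[-0.015,0,0],"turn":[0,0,0],"grip":1},{"dp":[0,0,0],"turn":[0,0,0],"grip":1}]}}

```text
clock: 18.8
position: [0.5505, 0.0433, 0.4279]
ee_rot: [0.578, 0.411, 0.575, -0.408]
contact_force: [0.4, -0.8, -0.2]
width: 0.0856
```

{"api": "arm_command", "payload": {"targets": [{"dp":[0,0,0],"turn":[8,0,0],"grip":1},{"dp":[0,0,0],"turn":[8,0,0],"grip":1},{"dp":[0,0,0],"turn":[8,0,0],"grip":1},{"dp":[0,0,0],"turn":[8,0,0],"grip":1},{"dp":[0,0,0],"turn":[8,0,0],"grip":1},{"dp":[0,0,0],"turn":[8,0,0],"grip":1},{"dp":[0,0,0],"turn":[8,0,0],"grip":1},{"dp":[0,0,0],"turn":[8,0,0],"grip":1}]}}

```text
clock: 19.6
position: [0.5498, 0.0433, 0.4232]
ee_rot: [-0.269, -0.653, -0.27, 0.655]
contact_force: [0.3, 0.0, -0.5]
width: 0.0849
```

{"api": "arm_command", "payload": {"targets": [{"dp":[0,0,0],"turn":[8,0,0],"grip":1},{"dp":[0,0,0],"turn":[8,0,0],"grip":1},{"dp":[0,0,0],"turn":[8,0,0],"grip":1},{"dp":[0,0.02,0],"turn":[2,0,0],"grip":1},{"dp":[0,0,0],"turn":[0,0,0],"grip":1},{"dp":[0,0,0],"turn":[0,0,0],"grip":1}]}}

```text
clock: 20.2
position: [0.5571, 0.0247, 0.4238]
ee_rot: [-0.117, -0.696, -0.118, 0.698]
contact_force: [-0.3, -0.1, 0.7]
width: 0.0855
```

Run:
```python
from fit import *
plan(.5796,-.0362,.2,109.3)
snap('wrist','w15')
```

```text
clock 20.2 grasp pt [0.5567 0.0248 0.2688] jawyaw -70.79045573792605 w 0.08547401416667363 F [-0.3285 -0.1314  0.7031] q [-0.0808  0.2403  1.5072  0.0007  1.3968  1.1546]
turn [-0.0903  0.128   0.1014] dp now-axes [ 0.0687  0.065  -0.0014] dp after turn [ 0.0688  0.0649 -0.0011]
```

View pics/w15.png

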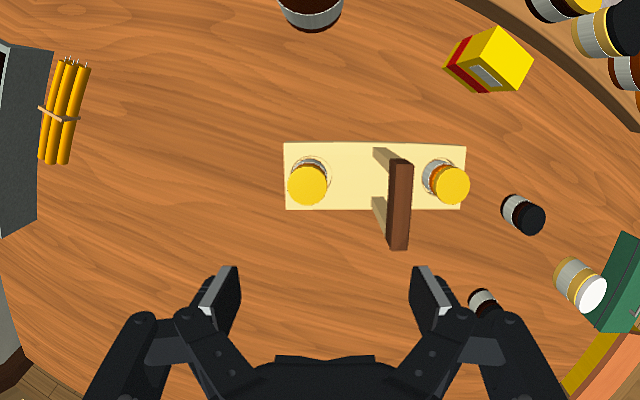

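Run:
```python
from fit import *
c=pickle.load(open('pics/w15.pkl','rb'))
P=[atz('wrist',u,v,.152,c) for u,v in [(389.5,159),(412,160.5),(409,250),(387,250)]]
P=np.array(P);print(P,P.mean(0)); d=P[:2].mean(0)-P[2:].mean(0);print(np.linalg.norm(d),np.degrees(np.arctan2(d[1],d[0])),np.linalg.norm(P[0]-P[1]))
```

```text
[[ 0.61503084 -0.01036473]
 [ 0.62051965 -0.0282963 ]
 [ 0.54711292 -0.05849669]
 [ 0.54090973 -0.03937472]] [ 0.58089328 -0.03413311]
0.07948322651458536 21.868087093240938 0.018752825617875928
```

{"api": "arm_command", "payload": {"targets": [{"dp":[0,0.025,0],"turn":[0,0,0],"grip":1},{"dp":[0,0.025,0],"turn":[0,0,0],"grip":1},{"dp":[0.015,0.014,-0.001],"turn":[0,0,0],"grip":1},{"dp":[0.02,0,0],"turn":[0,0,0],"grip":1},{"dp":[0.02,0,0],"turn":[0,0,0],"grip":1},{"dp":[0.01,0,0],"turn":[0,0,0],"grip":1},{"dp":[0,0,0],"turn":[0,0,0],"grip":1},{"dp":[0,0,0],"turn":[0,0,0],"grip":1}]}}

```text
clock: 21.05
position: [0.5795, -0.0351, 0.3607]
ee_rot: [0.118, 0.697, 0.118, -0.697]
contact_force: [0.3, -0.0, 0.1]
width: 0.0853
```

Run:
```python
from fit import *
plan(.5796,-.0362,.134,109.3)
snap('wrist','w16')
```

```text
clock 21.05 grasp pt [ 0.5796 -0.0351  0.2057] jawyaw -70.74789256625577 w 0.08528509403867553 F [ 0.3033 -0.0369  0.1   ] q [-0.1804  0.3114  1.5655  0.0003  1.2641  1.0543]
turn [-0.0479 -0.0371 -0.0051] dp now-axes [0.0717 0.0011 0.0003] dp after turn [0.0717 0.0011 0.0002]
```

View pics/w16.png

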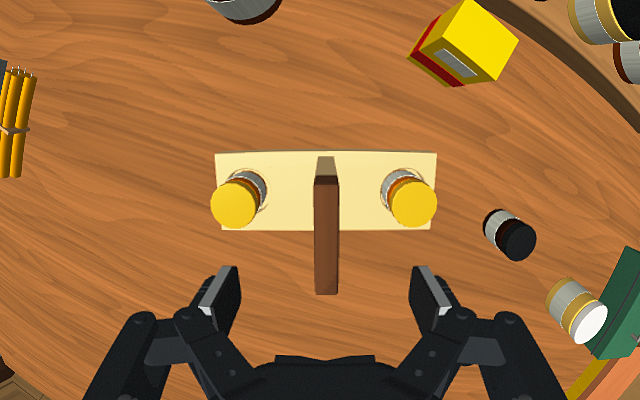

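{"api": "arm_command", "payload": {"targets": [{"dp":[0.015,0.0005,0],"turn":[0,0,0],"grip":1},{"dp":[0.02,0,0],"turn":[0,0,0],"grip":1},{"dp":[0.02,0,0],"turn":[0,0,0],"grip":1},{"dp":[0.015,0,0],"turn":[0,0,0],"grip":1},{"dp":[0,0,0],"turn":[0,0,0],"grip":1},{"dp":[0,0,0],"turn":[0,0,0],"grip":1}]}}

```text
clock: 21.7
position: [0.58, -0.0359, 0.2912]
ee_rot: [0.118, 0.698, 0.118, -0.697]
contact_force: [0.2, -0.2, 0.6]
width: 0.0854
```

Run:
```python
from fit import *
plan(.5796,-.0362,.134,109.3)
c,_=snap('wrist','w17')
for a in (-.039,.039):
  t=np.radians(19.3); print(proj('wrist',np.array([.5796+a*np.cos(t),-.0362+a*np.sin(t),.152]),c))
```

```text
clock 21.7 grasp pt [ 0.5802 -0.0359  0.1362] jawyaw -70.77072104442243 w 0.08544791278072546 F [ 0.182  -0.1995  0.6364] q [-0.1816  0.3682  1.6651  0.0001  1.1066  1.0536]
turn [-0.0707 -0.0884 -0.0422] dp now-axes [0.0022 0.0002 0.0004] dp after turn [0.0022 0.0002 0.0004]
[322.5354 371.2265]
[321.6744 227.7057]
```

View pics/w17.png

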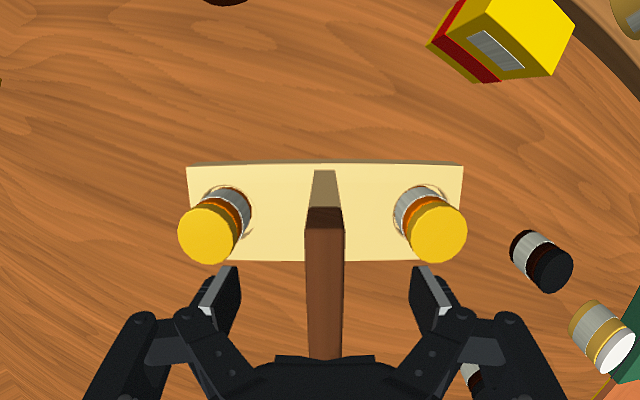

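The bar is centred between the pads, and its far end at row 228 matches the predicted position. I'm closing on the handle.

{"api": "arm_command", "payload": {"targets": [{"dp":[0,0,0],"turn":[0,0,0],"grip":0.3},{"dp":[0,0,0],"turn":[0,0,0],"grip":-0.2},{"dp":[0,0,0],"turn":[0,0,0],"grip":-0.5},{"dp":[0,0,0],"turn":[0,0,0],"grip":-0.7},{"dp":[0,0,0],"turn":[0,0,0],"grip":-0.9},{"dp":[0,0,0],"turn":[0,0,0],"grip":-1},{"dp":[0,0,0],"turn":[0,0,0],"grip":-1},{"dp":[0,0,0],"turn":[0,0,0],"grip":-1}], "grip_force": 60}}

```text
clock: 22.55
position: [0.5796, -0.0361, 0.2905]
ee_rot: [0.118, 0.697, 0.118, -0.697]
contact_force: [0.1, -0.7, 1.8]
width: 0.0153
```

{"api": "arm_command", "payload": {"targets": [{"dp":[0,0,0],"turn":[0,0,0],"grip":-1},{"dp":[0,0,0],"turn":[0,0,0],"grip":-1},{"dp":[0,0,0],"turn":[0,0,0],"grip":-1}], "grip_force": 70}}

```text
clock: 22.85
position: [0.5796, -0.0361, 0.2905]
ee_rot: [0.118, 0.697, 0.118, -0.697]
contact_force: [-0.4, -2.5, 3.1]
width: 0.0152
```

Run:
```python
from fit import *
plan(.5796,-.0362,.236,109.3)
snap('wrist','w18')
```

```text
clock 22.85 grasp pt [ 0.5797 -0.0361  0.1355] jawyaw -70.7782076537796 w 0.015165573154965188 F [-0.4439 -2.5183  3.1159] q [-0.1818  0.3688  1.6664 -0.0002  1.1057  1.0536]
turn [-0.0782 -0.0265 -0.0294] dp now-axes [-0.1005  0.0002  0.    ] dp after turn [-0.1005  0.0001  0.0001]
```

View pics/w18.png

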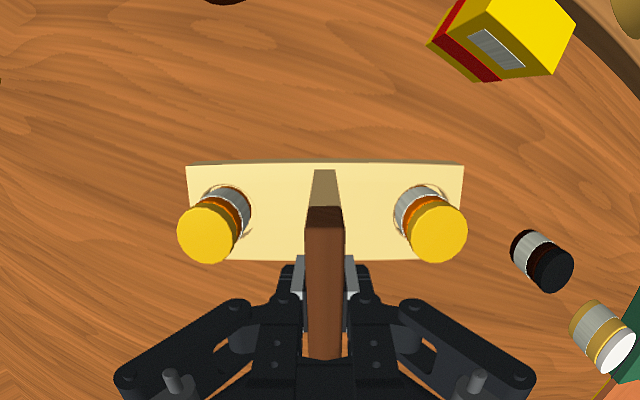

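Handle gripped and both jars are seated. Lifting gently.

{"api": "arm_command", "payload": {"targets": [{"dp":[-0.003,0,0],"turn":[0,0,0],"grip":-1},{"dp":[-0.006,0,0],"turn":[0,0,0],"grip":-1},{"dp":[-0.01,0,0],"turn":[0,0,0],"grip":-1},{"dp":[-0.01,0,0],"turn":[0,0,0],"grip":-1},{"dp":[-0.01,0,0],"turn":[0,0,0],"grip":-1},{"dp":[-0.006,0,0],"turn":[0,0,0],"grip":-1},{"dp":[-0.003,0,0],"turn":[0,0,0],"grip":-1},{"dp":[0,0,0],"turn":[0,0,0],"grip":-1}]}}

```text
clock: 23.7
position: [0.5795, -0.0359, 0.3388]
ee_rot: [0.118, 0.698, 0.118, -0.697]
contact_force: [0.3, -0.5, -6.3]
width: 0.0153
```

Run:
```python
from fit import *
plan(.5796,-.0362,.238,109.3)
snap('wrist','w19')
```

```text
clock 23.7 grasp pt [ 0.5797 -0.0359  0.1838] jawyaw -70.78285332488828 w 0.015345362611628504 F [ 0.3259 -0.4503 -6.3469] q [-0.1817  0.3273  1.5988  0.0001  1.2144  1.0536]
turn [-0.0828 -0.059  -0.0249] dp now-axes [-0.0542  0.0003 -0.    ] dp after turn [-0.0542  0.0003  0.    ]
```

View pics/w19.png

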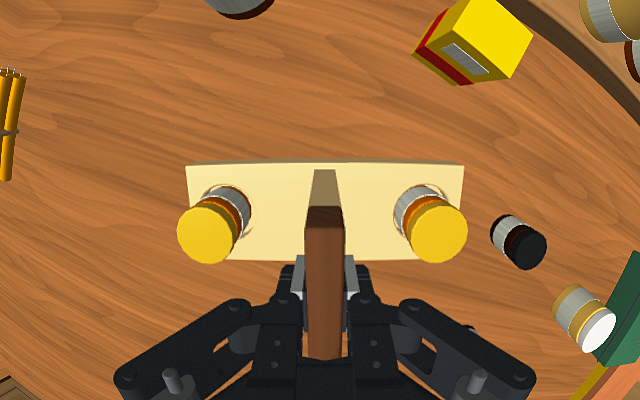

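{"api": "arm_command", "payload": {"targets": [{"dp":[-0.004,0,0],"turn":[0,0,0],"grip":-1},{"dp":[-0.009,0,0],"turn":[0,0,0],"grip":-1},{"dp":[-0.012,0,0],"turn":[0,0,0],"grip":-1},{"dp":[-0.012,0,0],"turn":[0,0,0],"grip":-1},{"dp":[-0.009,0,0],"turn":[0,0,0],"grip":-1},{"dp":[-0.005,0,0],"turn":[0,0,0],"grip":-1},{"dp":[-0.002,0,0],"turn":[0,0,0],"grip":-1},{"dp":[0,0,0],"turn":[0,0,0],"grip":-1}]}}

```text
clock: 24.55
position: [0.5794, -0.0359, 0.3914]
ee_rot: [0.118, 0.697, 0.118, -0.697]
contact_force: [-1.0, -0.2, -4.9]
width: 0.0152
```

{"api": "arm_command", "payload": {"targets": [{"dp":[0,0,0],"turn":[0,0,0],"grip":-1},{"dp":[0,0,0],"turn":[0,0,0],"grip":-1},{"dp":[0,0,0],"turn":[0,0,0],"grip":-1},{"dp":[0,0,0],"turn":[0,0,0],"grip":-1},{"dp":[0,0,0],"turn":[0,0,0],"grip":-1},{"dp":[0,0,0],"turn":[0,0,0],"grip":-1},{"dp":[0,0,0],"turn":[0,0,0],"grip":-1},{"dp":[0,0,0],"turn":[0,0,0],"grip":-1}]}}

```text
clock: 25.35
position: [0.5795, -0.0359, 0.3912]
ee_rot: [0.118, 0.697, 0.118, -0.697]
contact_force: [-0.2, 0.2, -5.8]
width: 0.0152
```

Run:
```python
from fit import *
plan(.5796,-.0362,.238,109.3)
snap('wrist','w20');_,i=snap('scene','s20')
snap('top','t20')
print(manip.get_state()['qd'])
cv2.imwrite('pics/s20c.png',cv2.resize(i[90:290,200:430],None,fx=3,fy=3,interpolation=cv2.INTER_CUBIC))
```

```text
clock 25.35 grasp pt [ 0.5795 -0.0359  0.2362] jawyaw -70.78231803936586 w 0.015249136300597536 F [-0.1845  0.1658 -5.8164] q [-0.1817  0.292   1.5158  0.0001  1.3339  1.0536]
turn [-0.0823 -0.003   0.0039] dp now-axes [-0.0018  0.0003 -0.    ] dp after turn [-0.0018  0.0003 -0.    ]
[-0.0014 -0.0009 -0.0013  0.0001  0.0004 -0.0017]
```

View pics/s20c.png

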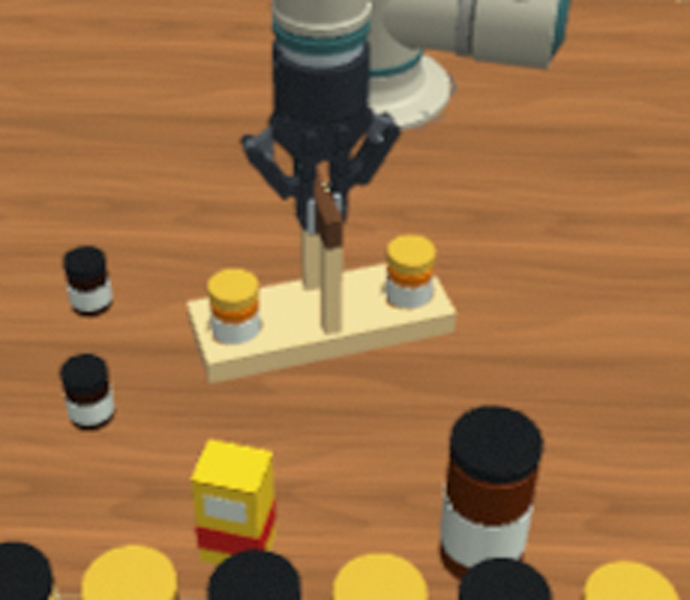

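View pics/w20.png

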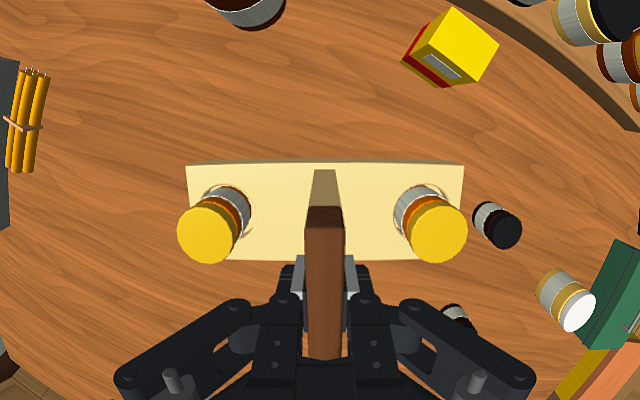

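View pics/t20.png

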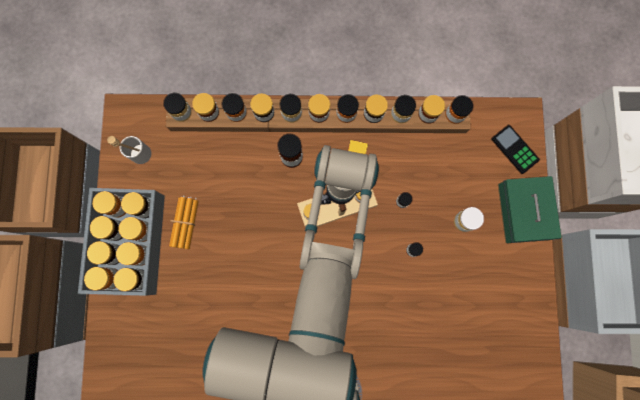

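The carrier hangs level about 10 cm up with both jars seated, and everything else stands where it was. Handing in.

Run:
```python
from rig import manip
manip.sign_off(); print(manip.get_state()['clock'])
```

```text
the job is handed in; nothing more can be done
the job is handed in; nothing more can be done
```

I put one amber jar in each pocket and let go of it. I then gripped the handle bar at 70 N, lifted the carrier about 10 cm, and handed the job in at about 25.5 s with the arm holding it there.

**Last checks before handing in:**
- **Height:** the grasp point rose from 0.1355 m to 0.236 m, so the underside was about 100 mm above the table. This comes from arm readings, not a direct measurement.
- **Level:** the tool pointed straight down to within 0.01°. The carrier looked the same in the wrist view before and after lifting, so I saw no slip or tilt.
- **Steady:** joint speeds were near zero.
- **Load:** the wrist force was about 5.8 N down. The expected weight is about 6.5 N, so this is roughly right.
- **Jars:** the wrist and scene pictures showed both upright in their pockets. I did not measure their final distance to the seats.
- **Other objects:** in the last top and scene views everything else stood where it had been. I judged this by eye.

**Disagreements along the way:** camera estimates of the amber jars differed by up to 6 mm between the scene and top views. Just above each pocket, the held jar also looked 2–4 mm off the arm's reading. I corrected both from the close wrist view, and both jars went in without catching.

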